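Wind the latch tester and pin it

TASK

Wind up the latch tester: turn the wing key on its leaning spring barrel clockwise, a part turn at a time, until its pointer comes up against the stop. Then take the tall lock pin out of the rack and put it fully home in the lock hole of the steel boss beside the barrel, so that it stands upright with its shoulder down on the boss. Leave everything else where it stands.

Things in the scene. Friction and masses are not known exactly. Their poses are not given: they have to be found in the camera images.
- key (a joint): how far the key is wound, rad: 0 = slack, 4.0 = against the stop (fully wound). It grows as the key turns clockwise, looking down onto the barrel's face. Starts somewhere from 0 to 0.8. The spring pulls back only weakly and a ratchet brake holds the key where it is left; turning takes about 0.25 N m.
- key_grip (a point): the grip point of the steel wing key, on its turning axis, 55 mm above the barrel's face. z is the turning axis pointing out of the barrel, leaning 25 degrees from vertical to the tester's front; x lies along the wing and turns with it. The wing is a flat bar with round ends, 82 mm long (x), 12 mm thick (y), from 34 to 72 mm above the face.
- pointer_tip (a point): outer end of the key's pointer nib, 53 mm from the axis along the wing's +x, 12 mm above the barrel's face (nib 8 mm wide, 17 mm high, on an 80 mm wide disc 8 mm high); it turns with the key. When fully wound it stands beside the stop post (12 mm thick, 20 mm high, 52 mm from the axis).
- tester: the latch tester, bolted down: a 170 x 300 x 15 mm grey base plate, on it a 124 mm wide dark barrel leaning 25 degrees to the front (-x, roughly towards the robot) between two cheeks 100 mm high; at its left (+y 115 mm) a clamped latch gate 95 mm high, at its right (-y) the lock boss. Origin: centre of the plate's underside; z up.
- lock_hole (a point): centre of the mouth of the upright lock hole in the top of the steel boss (50 x 50 mm, top 75 mm above the shelf) at the tester's right. Hole 24 mm wide, 52 mm deep; axes as tester.
- rack: aluminium pin rack, fixed, 160 x 60 x 60 mm, with two upright holes 24 mm wide and 52 mm deep, 50 mm either side of the middle along its x. The lock pin stands in one, the plug gauge in the other. Origin: centre of the underside.
- lock_pin: the tall loose steel lock pin, 110 mm long, 0.36 kg: a shank 20 mm thick and 48 mm long with a tapered foot, above it a grip 26 mm thick and 62 mm long. Origin: centre of the foot's end; z up along the pin. In the rack its shoulder rests on the rack's top, so that its top is 122 mm above the shelf.
- lock_pin_shoulder (a point): centre of the lock pin's shoulder, where shank meets grip, 48 mm above its foot and 62 mm below its top
- plug_gauge: bystander: short loose steel plug gauge in the rack's other hole, with a grip 40 mm thick and 24 mm high above the rack. Origin: its foot.
- swivel_hook: bystander: squat yellow swivel hook on a round steel foot, 68 mm wide, 140 mm high. Origin: underside.
- go_ring: bystander: brass gauge ring, 84 mm wide, 18 mm high, lying flat. Origin: underside.
- bumper: bystander: black rubber bumper block, 90 x 60 x 50 mm. Origin: underside.
- caliper_case: bystander: orange caliper case, 90 x 210 x 28 mm, lying flat. Origin: underside.
- grease_tin: bystander: grey grease tin, 72 mm wide, 90 mm high. Origin: underside.
- spanner: bystander: steel spanner, 190 mm long, lying flat.
- gate_stand: bystander, fixed: slotted dark steel stand, 100 x 200 mm, gripping three steel latch gates, 145 mm high. Origin: underside.

How it is judged (in metres and radians):
On the way, in this order (a step that is already met when the one before it is completed fails the run):
1. the key is wound up to the stop (value of joint key above 3.75 rad), for 0.2 s.
2. the lock pin is home in the lock hole (z of lock_pin_shoulder in the frame of lock_hole between -0.006 and 0.005 m and horizontal distance between lock_pin_shoulder and lock_hole below 0.007 m and angle between lock_pin's own z axis and vertical below 0.12 rad), for 0.2 s.
At the end, for the whole second after the job is handed in: The key is wound to the stop (joint above 3.75 of 4.0 rad) and stays so; after that the lock pin went home in the lock hole: its shoulder no more than 5 mm above the boss's top, within 7 mm of the hole's centre, upright within 0.12 rad, at rest. No bystander moved more than 40 mm (all of step 2 and value of joint key above 3.75 rad and linear speed of lock_pin below 0.02 m/s); the robot touches nothing.
It fails at once if the plug gauge, swivel hook, gauge ring, bumper block, caliper case, grease tin or spanner is moved more than 40 mm (distance of any of plug_gauge, swivel_hook, go_ring, bumper, caliper_case, grease_tin, spanner from where it was at the start of the episode above 0.04 m).
It also fails if it takes over 69 s, if anything falls off the work surface, if the arm or the gripper's body presses on something with over 40 N, if the wrist force passes 120 N, or if a joint passes its speed limit or range.

ROBOT

A 6-joint arm with a two-finger parallel gripper is mounted at the origin on the work surface. World frame = base frame: x ahead of the robot, y to its left, z up, the work surface at z = 0. Lengths are in m, angles in degrees, forces in N, time in s.
With the tool pointing down it reaches from about 0.4 to 0.825 m from the base axis. Payload 7 kg.
Tool frame: the origin (TCP) lies at the centre of the arm's flange, where the gripper is bolted on; the fingertips stand 178 mm ahead of it and the grasp point (between the pads) lies 159 mm ahead of it; x points along the fingers, y is the direction in which the jaws open and shut, and the axes are right-handed (so a half turn about x gives the same grasp; the last joint's range is limited). The gripper opens to 88 mm and grips with 3 to 60 N. Pads are 19 mm wide; open, the fingers measure 130 mm over their backs; the gripper's body (78 mm by 193 mm) begins 47 mm behind the grasp point.
Start: joints at [88.929, 20.546, 0.682, 0, -70.136, -16.507], TCP at [0.204, 0.643, 0.405] pointing down, gripper open.
Joint ranges: [-176.03, 176.03], [-82.01, 121.73], [-58.28, 71.71], [-173.87, 95.51], [-174.79, -0.11], [-173.66, 173.66]. Speed limits (degrees/s): [136.94, 136.94, 172.46, 180, 180, 180].

INTERFACE

Orientations are given as [roll, pitch, yaw] about the fixed x, y, z axes, in that order (R = Rz(yaw) Ry(pitch) Rx(roll)).
In Python, from plant import ctrl gives the robot as it stands. The module is installed in compiled form; this text tells all that it offers.
- The arm moves only by the shell command python3 -m inch 'ROWS'. ROWS is JSON, one flat list of numbers, 7 for each row, row after row: the shift along the tool's x, y, z in m, then the turn, a rotation vector about the tool's x, y, z in degrees, then the finger opening in m, from 0 to 0.0876. In form: [dx, dy, dz, rx, ry, rz, hand, dx, dy, dz, rx, ry, rz, hand, ...]. A call has 1 to 20 rows; each row shifts and turns the pose as measured when the row begins, along the tool's axes as they then stand; what a row does not reach is not made up. A row lasts 1/8 s, in which the tool goes at most 62.5 mm and 10.7 degrees, less where a joint would pass 70% of its speed; a pose out of reach is approached as far as the arm can. A call with a gripper value outside its range is refused whole. The fingers move at their own pace and stop on an object; the grip force is fixed at half the most. Time passes only in rows, so rows that do not move let the fingers close. It gives the time, the measured TCP pose, the force and the opening at its end, in the units of the state.
- ctrl.get_obs(): the state, without advancing time (a new reading comes with each control period).
- ctrl.snapshot(name): name is "scene" or "top"; returns a dict with "color" (480x640x3 uint8, red, green, blue), "depth" (480x640 float32, m along the optical axis (not along the pixel's ray), 0 where there is no reading), "K" (3x3 intrinsics, pixels), "position" and "attitude" of the camera in the world. Camera axes: x right, y up, looking along -z (the intrinsics and any distortion apply to the point x, -y, -z); pixel columns grow to the right and rows downward; lengths in m; the calibration is good to about 2 mm. A picture is of the moment at which its call begins.
- ctrl.close_job(): hands the job in, once; it reports no verdict.
The state is a dict: "clock": time; "joint_pos": joint angles; "qvel": joint speeds; "tau": joint torques, N m; "tool_pos": TCP position; "orientation": TCP orientation; "force": force on the tool from outside, world axes, zero at the start; "moment": the same for the moment, N m; "opening": finger opening in m.
Only numpy, scipy, OpenCV 4.12 (cv2) and the standard library are available. Lean on these libraries where they do the work, as an engineer would, in place of code of your own. Each camera call takes 0.05 s, during which the arm holds its last target.

## Working session

There is one attempt and no reset: what is moved stays moved. The work goes in short steps, Python scripts to look and compute and a shell command to move; the robot and the scene stay as the last step left them, time stands still between calls to the robot, and variables do not carry over. Pictures are saved under pics/ and viewed, and the job is handed in when it is done.

```bash
mkdir -p pics; cat > h.py <<'E'
import numpy as np, cv2, json
from scipy.spatial.transform import Rotation as R
from plant import ctrl
def snap(n):
    s=ctrl.snapshot(n); return s
def camR(s):
    a=np.array(s["attitude"],float)
    return a
E
python3 - <<'E'
from h import *
o=ctrl.get_obs(); print(o)
for n in ("scene","top"):
    s=snap(n); print(n,s["K"],s["position"],s["attitude"],s["depth"].min(),s["depth"].max(),[k for k in s])
    cv2.imwrite(f"pics/{n}0.png",s["color"][:,:,::-1]); np.savez(f"{n}0.npz",**{k:v for k,v in s.items()})
E
```

```text
{'clock': 0.0, 'joint_pos': array([ 8.89285898e+01,  2.05914203e+01,  6.33767007e-01, -1.98879515e-02,
       -7.01361595e+01, -1.65066747e+01]), 'qvel': array([-0.0867195 , -0.04244213, -0.05002707, -0.03407796,  0.04930534,
       -0.03178849]), 'tau': array([ 6.83572307e-04, -5.82715702e+01,  2.93057334e+01,  6.99730799e+00,
        7.06884879e-03, -1.45002259e-04]), 'tool_pos': array([0.20379901, 0.64329381, 0.40372329]), 'orientation': array([  95.23738321,   89.90434172, -102.34747465]), 'force': array([ 0.10106511, -0.26541847,  0.14330102]), 'moment': array([ 0.01543169,  0.05929552, -0.04698937]), 'opening': 0.0876610606539949}
scene [[559.46903883   0.         325.18735707]
 [  0.         559.46903883 246.09863611]
 [  0.           0.           1.        ]] [ 1.54741877 -0.56531953  0.84463173] [56.73937948 -1.0128028  61.87878795] 0.0 3.9962432 ['color', 'depth', 'K', 'position', 'attitude']
top [[479.78887873   0.         307.84726283]
 [  0.         479.78887873 244.26374434]
 [  0.           0.           1.        ]] [3.81119516e-01 7.55542626e-04 1.33104974e+00] [  8.13897721  -1.3176599  -91.57728448] 0.0 2.2981908 ['color', 'depth', 'K', 'position', 'attitude']
```

View pics/scene0.png

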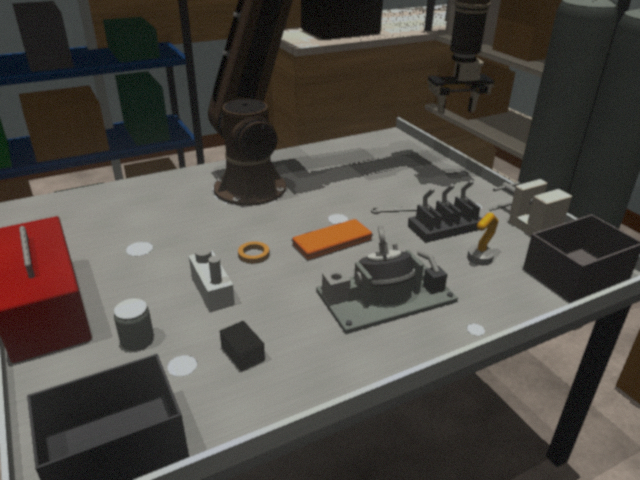

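View pics/top0.png

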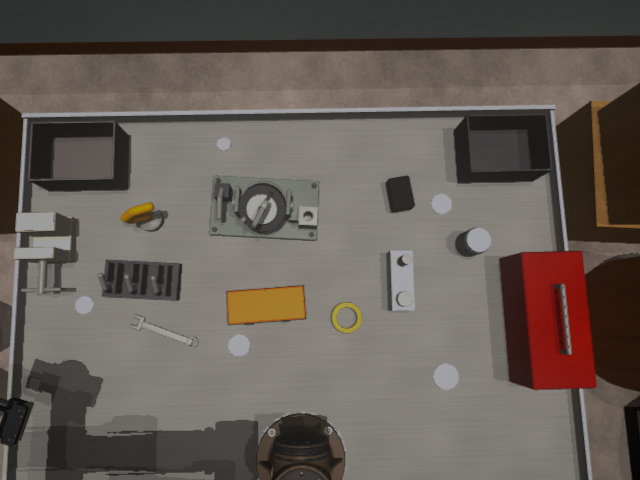

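The top view shows the tester at about (265,208), with the key and pointer on its barrel. The boss hole is at (308,214), the rack at (401,280), the slim lock pin at (405,260) and the wider plug gauge at (405,298). Next I'll zoom in and get 3D points.

```bash
cat >> h.py <<'E'
def pts(s):
    d=s["depth"];K=s["K"];Rm=R.from_euler("xyz",s["attitude"],degrees=True).as_matrix()
    v,u=np.mgrid[0:480,0:640]
    c=np.stack([(u-K[0,2])/K[0,0]*d,-(v-K[1,2])/K[1,1]*d,-d],-1)
    return c@Rm.T+np.array(s["position"])
def ray(s,u,v,z):
    K=s["K"];Rm=R.from_euler("xyz",s["attitude"],degrees=True).as_matrix()
    r=Rm@np.array([(u-K[0,2])/K[0,0],-(v-K[1,2])/K[1,1],-1]); p=np.array(s["position"])
    return p+r*(z-p[2])/r[2]
def crop(s,u0,v0,u1,v1,k,name):
    im=s["color"][v0:v1,u0:u1,::-1]
    im=cv2.convertScaleAbs(im,alpha=1.6,beta=10)
    cv2.imwrite(name,cv2.resize(im,None,fx=k,fy=k,interpolation=cv2.INTER_CUBIC))
def load(n): 
    z=np.load(n); return {k:z[k] for k in z.files}
E
python3 - <<'E'
from h import *
t=load("top0.npz"); s=load("scene0.npz")
crop(t,200,165,330,250,6,"pics/t1.png"); crop(s,310,215,470,335,5,"pics/s1.png")
P=pts(t);Q=pts(s)
np.set_printoptions(precision=3,suppress=True)
print("table",P[300,380],P[330,300], Q[300,300],Q[230,150])
for uv in [(405,260),(405,298),(401,275),(308,214),(303,222),(313,206),(265,208),(226,190)]: print(uv,P[uv[1],uv[0]])
E
```

```text
table [ 0.41  -0.231 -0.002] [ 0.334 -0.007 -0.004] [ 0.597 -0.109 -0.002] [ 0.114 -0.351 -0.005]
(405, 260) [ 0.507 -0.278  0.122]
(405, 298) [ 0.412 -0.282  0.082]
(401, 275) [ 0.474 -0.28   0.057]
(308, 214) [ 0.65  -0.037  0.036]
(303, 222) [ 0.62  -0.022  0.073]
(313, 206) [ 0.677 -0.052  0.015]
(265, 208) [0.653 0.077 0.107]
(226, 190) [0.716 0.184 0.061]
```

View pics/t1.png

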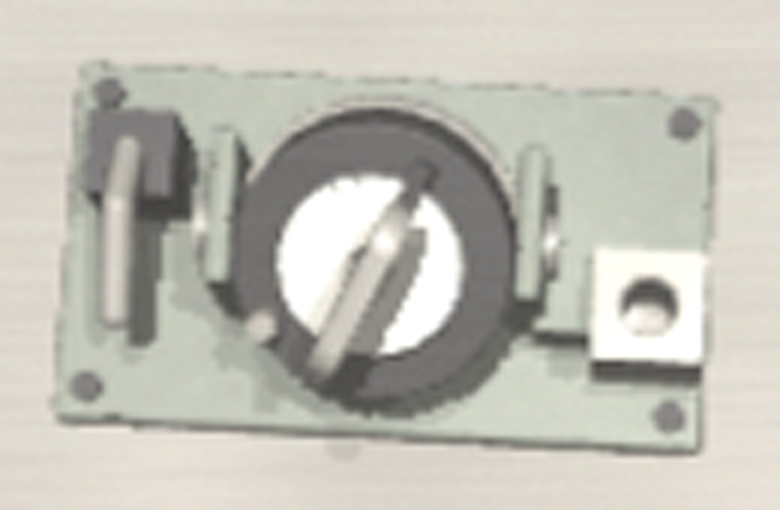

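View pics/s1.png

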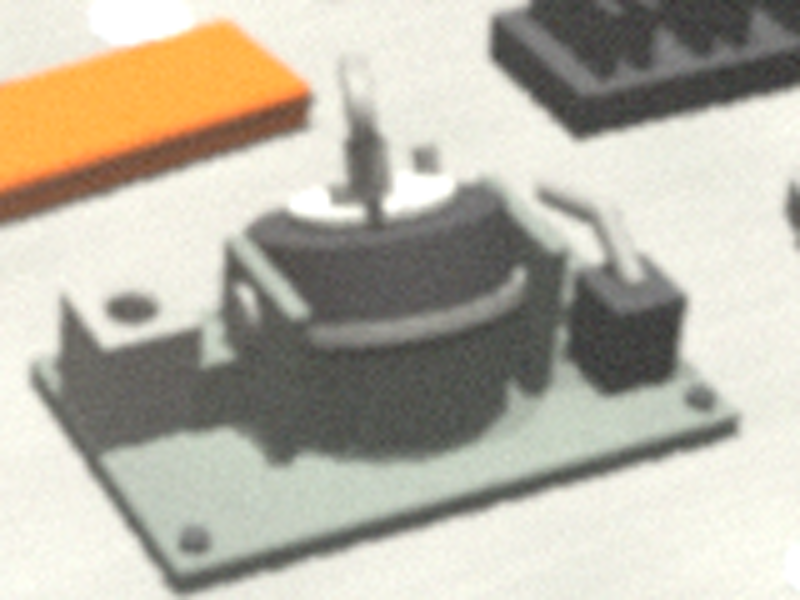

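```bash
python3 - <<'E'
from h import *
np.set_printoptions(precision=4,suppress=True)
t=load("top0.npz"); s=load("scene0.npz")
P=pts(t);Q=pts(s)
# plate via greenish colour mask
g=t["color"].astype(int); 
for uv in [(238,170+10),(262,200),(245,205),(290,225),(308,206),(300,182),(265,215),(210,210),(350,210)]: print(uv,g[uv[1],uv[0]],P[uv[1],uv[0]])
# plate corners (crop/6 + (200,165)) cast on z=.015
co=np.array([[85,68],[715,100],[700,450],[60,415]])/6+[200,165]
C=np.array([ray(t,u,v,.015) for u,v in co]);print(C, C.mean(0))
for i in range(4): print(np.linalg.norm(C[i]-C[(i+1)%4]))
y1=C[0]-C[1];y2=C[3]-C[2];print("yaw from y",np.degrees(np.arctan2(-y1[0],y1[1])),np.degrees(np.arctan2(-y2[0],y2[1])))
x1=C[0]-C[3];x2=C[1]-C[2];print(np.degrees(np.arctan2(x1[1],x1[0])),np.degrees(np.arctan2(x2[1],x2[0])))
# all points in tester area by height
m=(P[...,0]>.55)&(P[...,0]<.75)&(P[...,1]>0.0)&(P[...,1]<.15)&(P[...,2]>.135)
print("high pts",m.sum()); A=P[m]; print(A.min(0),A.max(0))
# disc
m=(g.min(-1)>150)&(P[...,0]>.55)&(P[...,0]<.75)&(P[...,1]>0.02)&(P[...,1]<.14)&(P[...,2]>.07)
v,u=np.nonzero(m);print(m.sum(),u.min(),u.max(),v.min(),v.max());A=P[m];c=A.mean(0);print(c,np.linalg.svd(A-c)[2][2],np.linalg.svd(A-c,full_matrices=False)[1])
E
```

```text
(238, 180) [118 120 111] [0.7571 0.1574 0.0111]
(262, 200) [161 162 156] [0.6722 0.0833 0.1179]
(245, 205) [66 64 63] [0.6632 0.1287 0.1037]
(290, 225) [126 130 121] [0.6238 0.0135 0.0156]
(308, 206) [128 129 121] [ 0.677  -0.0381  0.0142]
(300, 182) [116 119 110] [ 0.7469 -0.0174  0.0135]
(265, 215) [84 83 77] [0.6359 0.0772 0.1017]
(210, 210) [106 104  98] [ 0.6759  0.2389 -0.005 ]
(350, 210) [134 130 123] [ 0.6659 -0.1574  0.0002]
[[ 0.768   0.2238  0.015 ]
 [ 0.7463 -0.0716  0.015 ]
 [ 0.5798 -0.0595  0.015 ]
 [ 0.6033  0.2353  0.015 ]] [0.6744 0.082  0.015 ]
0.29616801167994633
0.16692812609233795
0.29568667907090657
0.165176273696701
yaw from y -4.202098456602828 -4.541779650112047
-3.984463688408128 -4.1537425630340685
high pts 164
[0.5963 0.0639 0.1361] [0.6852 0.1129 0.1813]
317 247 275 195 222
[0.6559 0.0882 0.1103] [ 0.4528 -0.0551 -0.8899] [0.4306 0.3055 0.0932]
```

```bash
cat >> h.py <<'E'
yaw=np.radians(-4.2)
Rt=R.from_euler("z",yaw).as_matrix()
ax=Rt@np.array([-np.sin(np.radians(25)),0,np.cos(np.radians(25))])   # key axis
ex=Rt@np.array([np.cos(np.radians(25)),0,np.sin(np.radians(25))])    # 'back' in face plane
ey=np.cross(ax,ex)                                                  # left
def rayp(s,u,v,n,d):
    K=s["K"];Rm=R.from_euler("xyz",s["attitude"],degrees=True).as_matrix()
    r=Rm@np.array([(u-K[0,2])/K[0,0],-(v-K[1,2])/K[1,1],-1]); p=np.array(s["position"])
    return p+r*(d-n@p)/(n@r)
E
python3 - <<'E'
from h import *
from scipy.optimize import least_squares
np.set_printoptions(precision=4,suppress=True)
for nm,box in (("top0.npz",(235,180,285,232)),("scene0.npz",(355,240,410,275))):
    t=load(nm);P=pts(t);g=t["color"].astype(int)
    u0,v0,u1,v1=box
    sub=g[v0:v1,u0:u1].min(-1); m=(sub>(140 if 'top' in nm else 125)).astype(np.uint8)
    n,l,st,_=cv2.connectedComponentsWithStats(m); print(nm,st[1:])
    v,u=np.nonzero(m); A=P[v+v0,u+u0]; h=A@ax; print(np.percentile(h,[5,25,50,75,95]))
    cv2.imwrite("pics/m_%s.png"%nm[:3],cv2.resize(m*255,None,fx=8,fy=8,interpolation=cv2.INTER_NEAREST))
E
```

```text
top0.npz [[ 12  15  19  23 224]
 [ 29  19  12  25 131]
 [ 28  24   2   2   4]]
[-0.1778 -0.1757 -0.1743 -0.1725 -0.1698]
scene0.npz [[  0   0  27  22 345]
 [ 31   0  24  18 261]]
[-0.2139 -0.2063 -0.1992 -0.1898 -0.1755]
```

View pics/m_top.png

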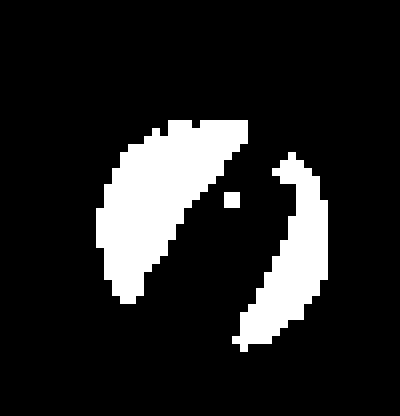

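View pics/m_sce.png

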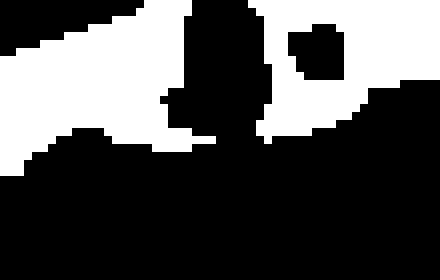

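```bash
python3 - <<'E'
from h import *
from scipy.optimize import least_squares
np.set_printoptions(precision=4,suppress=True)
t=load("top0.npz");P=pts(t);g=t["color"].astype(int)
m=(g[180:232,235:285].min(-1)>140).astype(np.uint8)
l,st=cv2.connectedComponentsWithStats(m)[1:3]
pp=np.argwhere((l==1)|(l==2))[:,::-1]+[235,180]
hd=cv2.convexHull(pp.astype(np.int32))[:,0]
d=-0.1743
X=np.array([rayp(t,u,v,ax,d) for u,v in hd]); a=X@ex;b=X@ey
f=least_squares(lambda p:np.hypot(a-p[0],b-p[1])-p[2],[a.mean(),b.mean(),.04],loss="soft_l1",f_scale=.001)
print(f.x, np.abs(f.fun).max())
ctr=f.x[0]*ex+f.x[1]*ey+d*ax; print("disc ctr",ctr)
face=ctr-ax*.008; print("face",face,"grip",face+ax*.055)
# wing depth pts from both views
for nm in("top0.npz","scene0.npz"):
    s=load(nm);Q=pts(s).reshape(-1,3);r=Q-face; A=np.c_[r@ex,r@ey,r@ax]
    k=(np.hypot(A[:,0],A[:,1])<.07)&(A[:,2]>.03)&(A[:,2]<.085)
    B=A[k]; c=B[:,:2].mean(0); w=np.linalg.svd(B[:,:2]-c)[2][0]
    print(nm,k.sum(),c,"dir",np.degrees(np.arctan2(w[1],w[0])),"ext",np.ptp((B[:,:2]-c)@w),"h",B[:,2].min(),B[:,2].max(), "mid along",((B[:,:2]@w).min()+(B[:,:2]@w).max())/2)
    # top of wing
    k2=k&(A[:,2]>.066); B=A[k2]; print(k2.sum(),B.mean(0),B.min(0),B.max(0))
    k=(np.hypot(A[:,0],A[:,1])<.075)&(np.hypot(A[:,0],A[:,1])>.043)&(A[:,2]>.008)&(A[:,2]<.028)
    B=A[k];print("nib/stop",np.c_[B,np.degrees(np.arctan2(B[:,1],B[:,0]))][:40])
E
```

```text
[0.6282 0.1336 0.0379] 0.001330732964141934
disc ctr [0.6511 0.0861 0.1075]
face [0.6545 0.0859 0.1003] grip [0.6313 0.0876 0.1501]
top0.npz 170 [ 0.0029 -0.0001] dir 154.07529441105189 ext 0.08004254011883902 h 0.032562060350953985 0.07748915176744474 mid along 0.0003158771321734623
134 [0.0002 0.0008 0.0712] [-0.0334 -0.0189  0.0661] [0.0339 0.0195 0.0775]
nib/stop [[  0.048   -0.0186   0.0081 -21.2144]
 [  0.0463  -0.019    0.013  -22.3489]
 [  0.0466  -0.0217   0.0139 -24.922 ]
 [  0.0463  -0.0241   0.0117 -27.4556]
 [  0.0405   0.0274   0.0088  34.0582]
 [  0.0454  -0.0172   0.0226 -20.786 ]
 [  0.0452  -0.0196   0.0205 -23.5012]
 [  0.0445  -0.0219   0.0161 -26.2113]
 [  0.0447  -0.0245   0.0168 -28.704 ]
 [  0.0415  -0.0168   0.0157 -22.0512]
 [  0.0416  -0.0194   0.0156 -24.9472]
 [  0.042   -0.022    0.0171 -27.643 ]
 [  0.04    -0.0173   0.021  -23.3694]
 [  0.0388  -0.0194   0.0146 -26.5049]
 [  0.0397  -0.0222   0.0184 -29.1865]
 [ -0.0205   0.0468   0.0119 113.6191]
 [ -0.0223   0.0489   0.0159 114.5246]
 [ -0.0215   0.0459   0.0187 115.0373]
 [ -0.0219   0.0436   0.0166
[... 1778 characters left out ...]
 -0.0195   0.0385   0.0099 116.863 ]
 [ -0.018    0.0431   0.0091 112.6716]
 [  0.038   -0.0218   0.0153 -29.8294]
 [  0.0388  -0.0197   0.0149 -26.8792]
 [  0.0427  -0.0191   0.0153 -24.1111]
 [  0.0486  -0.0196   0.0161 -21.9388]
 [  0.0503  -0.0283   0.0159 -29.3432]
 [  0.0459  -0.0236   0.0143 -27.1899]
 [  0.055   -0.0257   0.0159 -25.0042]
 [  0.0546  -0.023    0.0152 -22.8074]
 [  0.0446  -0.0258   0.0123 -30.0338]
 [  0.0483  -0.0252   0.0126 -27.4902]
 [  0.0535  -0.0253   0.0133 -25.2632]
 [  0.0552  -0.0236   0.0131 -23.1557]
 [  0.0452  -0.0239   0.0096 -27.9048]
 [  0.0485  -0.0231   0.0098 -25.454 ]
 [  0.0519  -0.0223   0.0101 -23.2502]
 [  0.0526  -0.023    0.008  -23.6219]]
```

```bash
cat >> h.py <<'E'
face=np.array([0.6545,0.0859,0.1003]); grip=face+ax*.055
def cur():
    o=ctrl.get_obs(); return o, np.array(o["tool_pos"]), R.from_euler("xyz",o["orientation"],degrees=True)
def keyR(ang,flip=1):
    "tool orientation gripping wing whose +x stands at ang deg (ccw about ax from ex)"
    a=np.radians(ang); w=np.cos(a)*ex+np.sin(a)*ey
    y=flip*np.cross(ax,w); x=-ax; return R.from_matrix(np.c_[x,y,np.cross(x,y)])
def downR(ydeg):
    x=np.array([0,0,-1.]);a=np.radians(ydeg);y=np.array([np.cos(a),np.sin(a),0]);return R.from_matrix(np.c_[x,y,np.cross(x,y)])
def plan(p1,R1,n,hand):
    o,p,r=cur(); rel=(r.inv()*R1).as_rotvec(degrees=True)
    print("now",p.round(4),"to",np.round(p1,4),"dist",np.linalg.norm(p1-p).round(4),"in tool",r.inv().apply(p1-p).round(4),"rot",rel.round(2),"j",o["joint_pos"].round(1))
    for i in range(n):
        ri=r*R.from_rotvec(rel*i/n,degrees=True)
        print(np.r_[ri.inv().apply((p1-p)/n).round(4),(rel/n).round(2),hand].tolist())
E
python3 - <<'E'
from h import *
np.set_printoptions(precision=4,suppress=True)
o,p,r=cur(); print(r.as_matrix())
for f in(1,-1):
    print(f); plan(grip+ax*.26,keyR(-25.5,f),1,.0876)
    print(keyR(-25.5,f).as_matrix())
E
```

```text
[[-0.0003 -0.3021 -0.9533]
 [-0.0015 -0.9533  0.3021]
 [-1.      0.0015 -0.0001]]
1
now [0.2038 0.6433 0.4038] to [0.5217 0.0956 0.3858] dist 0.6335 in tool [ 0.0187  0.426  -0.4685] rot [-164.12   12.3    34.48] j [ 88.9  20.6   0.6  -0.  -70.1 -16.5]
[0.0187, 0.426, -0.4685, -164.12, 12.3, 34.48, 0.0876]
[[ 0.4215  0.4552  0.7843]
 [-0.031   0.8716 -0.4893]
 [-0.9063  0.1819  0.3814]]
-1
now [0.2038 0.6433 0.4038] to [0.5217 0.0956 0.3858] dist 0.6335 in tool [ 0.0187  0.426  -0.4685] rot [11.94 23.6  -8.42] j [ 88.9  20.6   0.6  -0.  -70.1 -16.5]
[0.0187, 0.426, -0.4685, 11.94, 23.6, -8.42, 0.0876]
[[ 0.4215 -0.4552 -0.7843]
 [-0.031  -0.8716  0.4893]
 [-0.9063 -0.1819 -0.3814]]
```

```bash
python3 - <<'E'
from h import *
plan(grip+ax*.26,keyR(-25.5,-1),12,.0876)
E
```

```text
now [0.2038 0.6433 0.4038] to [0.5217 0.0956 0.3858] dist 0.6335 in tool [ 0.0187  0.426  -0.4685] rot [11.94 23.6  -8.42] j [ 88.9  20.6   0.6  -0.  -70.1 -16.5]
[0.0016, 0.0355, -0.039, 1.0, 1.97, -0.7, 0.0876]
[0.0025, 0.0348, -0.0396, 1.0, 1.97, -0.7, 0.0876]
[0.0034, 0.0342, -0.0401, 1.0, 1.97, -0.7, 0.0876]
[0.0044, 0.0335, -0.0405, 1.0, 1.97, -0.7, 0.0876]
[0.0054, 0.0329, -0.0409, 1.0, 1.97, -0.7, 0.0876]
[0.0064, 0.0322, -0.0413, 1.0, 1.97, -0.7, 0.0876]
[0.0074, 0.0316, -0.0416, 1.0, 1.97, -0.7, 0.0876]
[0.0085, 0.031, -0.0419, 1.0, 1.97, -0.7, 0.0876]
[0.0095, 0.0304, -0.0421, 1.0, 1.97, -0.7, 0.0876]
[0.0106, 0.0298, -0.0423, 1.0, 1.97, -0.7, 0.0876]
[0.0117, 0.0292, -0.0424, 1.0, 1.97, -0.7, 0.0876]
[0.0128, 0.0286, -0.0425, 1.0, 1.97, -0.7, 0.0876]
```

```bash
python3 -m inch '[0,0.035,-0.039,1,2,-0.7,0.0876, 0.002,0.035,-0.04,1,2,-0.7,0.0876, 0.003,0.034,-0.04,1,2,-0.7,0.0876, 0.004,0.034,-0.04,1,2,-0.7,0.0876, 0.005,0.033,-0.041,1,2,-0.7,0.0876, 0.006,0.032,-0.041,1,2,-0.7,0.0876]'; python3 - <<'E'
from h import *
plan(grip+ax*.26,keyR(-25.5,-1),8,.0876)
E
```

```text
clock: 0.85
tool_pos: [0.3643, 0.3641, 0.3958]
orientation: [-159.3, 77.0, -2.8]
force: [0.8, -0.6, 0.2]
opening: 0.0877
now [0.3643 0.3641 0.3958] to [0.5217 0.0956 0.3858] dist 0.3114 in tool [ 0.048   0.1857 -0.2453] rot [ 6.09 11.22 -4.29] j [ 71.3   3.1 -29.8  15.4 -54.5 -13.5]
[0.006, 0.0232, -0.0307, 0.76, 1.4, -0.54, 0.0876]
[0.0065, 0.0229, -0.0308, 0.76, 1.4, -0.54, 0.0876]
[0.0071, 0.0225, -0.031, 0.76, 1.4, -0.54, 0.0876]
[0.0076, 0.0222, -0.0311, 0.76, 1.4, -0.54, 0.0876]
[0.0082, 0.0218, -0.0312, 0.76, 1.4, -0.54, 0.0876]
[0.0088, 0.0215, -0.0312, 0.76, 1.4, -0.54, 0.0876]
[0.0093, 0.0212, -0.0313, 0.76, 1.4, -0.54, 0.0876]
[0.0099, 0.0208, -0.0314, 0.76, 1.4, -0.54, 0.0876]
```

```bash
python3 -m inch '[0.006,0.023,-0.031,0.8,1.4,-0.5,0.0876, 0.006,0.023,-0.031,0.8,1.4,-0.5,0.0876, 0.007,0.023,-0.031,0.8,1.4,-0.5,0.0876, 0.008,0.022,-0.031,0.8,1.4,-0.5,0.0876, 0.008,0.022,-0.031,0.8,1.4,-0.5,0.0876, 0.009,0.021,-0.031,0.8,1.4,-0.5,0.0876, 0.009,0.021,-0.031,0.8,1.4,-0.5,0.0876, 0.01,0.021,-0.031,0.8,1.4,-0.5,0.0876]'; python3 - <<'E'
from h import *
plan(grip+ax*.26,keyR(-25.5,-1),1,.0876)
E
```

```text
clock: 1.85
tool_pos: [0.5228, 0.0836, 0.3856]
orientation: [-154.9, 64.8, -5.1]
force: [-0.0, -0.0, -0.4]
opening: 0.0877
now [0.5228 0.0836 0.3856] to [0.5217 0.0956 0.3858] dist 0.0121 in tool [-0.001  -0.01    0.0067] rot [-0.44 -0.36 -0.25] j [ 33.6   0.4 -40.9  30.  -32.1   2.9]
[-0.001, -0.01, 0.0067, -0.44, -0.36, -0.25, 0.0876]
```

```bash
python3 -m inch '[-0.001,-0.01,0.007,-0.4,-0.4,-0.2,0.0876, 0,0,0,0,0,0,0.0876]'; python3 - <<'E'
from h import *
plan(grip+ax*.159,keyR(-25.5,-1),1,.0876)
s=snap("scene"); crop(s,310,135,470,335,3,"pics/s2.png")
t=snap("top"); crop(t,180,135,340,255,5,"pics/t2.png")
E
```

```text
clock: 2.1
tool_pos: [0.5218, 0.0934, 0.3848]
orientation: [-154.6, 65.2, -4.7]
force: [0.0, 0.5, 0.1]
opening: 0.0876
now [0.5218 0.0934 0.3848] to [0.5643 0.0925 0.2942] dist 0.1 in tool [ 0.1    -0.0026  0.0007] rot [-0.27  0.05 -0.24] j [ 34.7   0.6 -40.6  29.6 -32.6   2.4]
[0.1, -0.0026, 0.0007, -0.27, 0.05, -0.24, 0.0876]
```

View pics/s2.png

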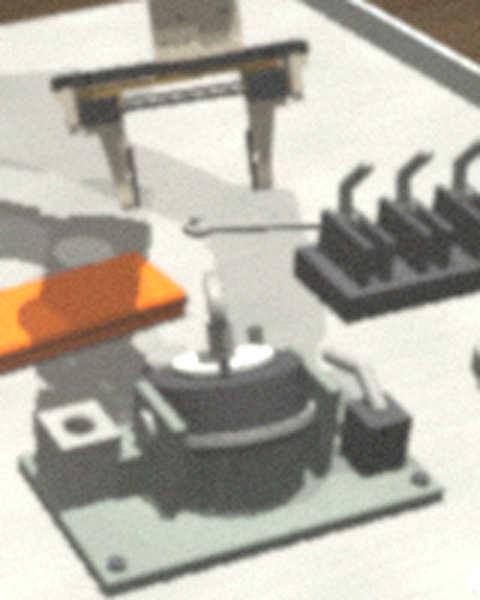

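View pics/t2.png

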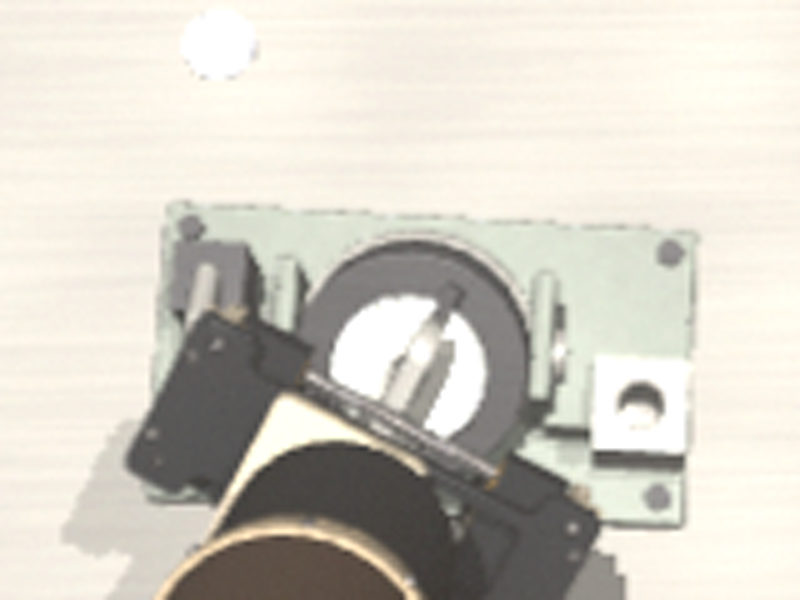

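The open jaws straddle the wing, square to it and about centred. I'll descend along the axis and close.

```bash
python3 -m inch '[0.03,-0.001,0,0,0,0,0.0876, 0.03,-0.001,0,0,0,0,0.0876, 0.025,-0.001,0,0,0,0,0.0876, 0.015,0,0,0,0,0,0.0876, 0,0,0,0,0,0,0.0876]'; python3 - <<'E'
from h import *
plan(grip+ax*.159,keyR(-25.5,-1),1,.0876)
E
```

```text
clock: 2.82
tool_pos: [0.565, 0.0984, 0.2934]
orientation: [-154.3, 65.1, -3.8]
force: [0.5, -0.4, -0.1]
opening: 0.0875
now [0.565  0.0984 0.2934] to [0.5643 0.0925 0.2942] dist 0.006 in tool [-0.0009  0.0053 -0.0026] rot [0.21 0.15 0.13] j [ 26.   10.2 -48.4  52.3 -15.3 -14.4]
[-0.0009, 0.0053, -0.0026, 0.21, 0.15, 0.13, 0.0876]
```

```bash
python3 -m inch '[-0.001,0.005,-0.003,0.2,0.1,0.1,0.0876, 0,0,0,0,0,0,0.0876]'; python3 - <<'E'
from h import *
plan(grip+ax*.159,keyR(-25.5,-1),1,.0876)
E
```

```text
clock: 3.08
tool_pos: [0.5646, 0.093, 0.296]
orientation: [-154.3, 64.9, -4.0]
force: [0.9, -0.3, -0.2]
opening: 0.0876
now [0.5646 0.093  0.296 ] to [0.5643 0.0925 0.2942] dist 0.0019 in tool [0.0015 0.0009 0.0007] rot [ 0.03 -0.01  0.12] j [ 25.7   9.9 -48.3  51.7 -15.5 -13.6]
[0.0015, 0.0009, 0.0007, 0.03, -0.01, 0.12, 0.0876]
```

Good. Close on the wing.

```bash
python3 -m inch '[0.001,0.001,0.001,0,0,0,0.0, 0,0,0,0,0,0,0.0, 0,0,0,0,0,0,0.0, 0,0,0,0,0,0,0.0, 0,0,0,0,0,0,0.0, 0,0,0,0,0,0,0.0]'; python3 - <<'E'
from h import *
plan(grip+ax*.159,keyR(-25.5,-1),1,.0)
o=ctrl.get_obs();print(o["opening"],o["force"],o["moment"])
E
```

```text
clock: 3.82
tool_pos: [0.5637, 0.0932, 0.2963]
orientation: [-154.1, 64.8, -3.7]
force: [-0.0, -0.5, -1.2]
opening: 0.033
now [0.5637 0.0932 0.2963] to [0.5643 0.0925 0.2942] dist 0.0022 in tool [ 0.0021  0.0007 -0.    ] rot [ 0.04 -0.11  0.27] j [ 25.4   9.7 -48.6  52.7 -15.1 -14.4]
[0.0021, 0.0007, -0.0, 0.04, -0.11, 0.27, 0.0]
0.03304350611553343 [-0.03217571 -0.48650964 -1.1918741 ] [0.09361656 1.39191732 0.02598953]
```

```bash
python3 -m inch '[0.001,0,0,0,0,0,0.0, 0,0,0,0,0,0,0.0, 0,0,0,0,0,0,0.0, 0,0,0,0,0,0,0.0]'; python3 - <<'E'
from h import *
plan(grip+ax*.159,keyR(-25.5,-1),1,.0)
o=ctrl.get_obs();print(o["opening"],o["force"],o["moment"])
E
```

```text
clock: 4.32
tool_pos: [0.5636, 0.0924, 0.2956]
orientation: [-154.3, 64.8, -4.0]
force: [-0.1, 0.4, -0.1]
opening: 0.0116
now [0.5636 0.0924 0.2956] to [0.5643 0.0925 0.2942] dist 0.0016 in tool [ 0.0015 -0.0002  0.0001] rot [-0.   -0.16  0.19] j [ 25.2   9.7 -48.8  53.3 -15.  -14.8]
[0.0015, -0.0002, 0.0001, -0.0, -0.16, 0.19, 0.0]
0.011582884285279038 [-0.147697    0.35582584 -0.14900861] [ 0.06974867  1.61469475 -0.12486946]
```

```bash
python3 -m inch '[0,0,0,8,0,0,0.0, 0,0,0,8,0,0,0.0, 0,0,0,8,0,0,0.0, 0,0,0,8,0,0,0.0]'; python3 - <<'E'
from h import *
plan(grip+ax*.159,keyR(-25.5,-1),1,.0)
o=ctrl.get_obs();print(o["opening"],o["force"],o["moment"])
E
```

```text
clock: 4.82
tool_pos: [0.5637, 0.0926, 0.2956]
orientation: [-121.6, 64.8, -4.1]
force: [-2.4, 0.3, 2.0]
opening: 0.012
now [0.5637 0.0926 0.2956] to [0.5643 0.0925 0.2942] dist 0.0015 in tool [ 0.0015  0.     -0.    ] rot [-32.79  -0.14   0.19] j [ 25.2   9.8 -48.8  53.4 -15.  -47.7]
[0.0015, 0.0, -0.0, -32.79, -0.14, 0.19, 0.0]
0.012024643935203496 [-2.38483268  0.31568342  2.03361915] [-0.3053864   1.8598615  -0.06017999]
```

```bash
python3 -m inch '[0,0,0,8,0,0,0, 0,0,0,8,0,0,0, 0,0,0,8,0,0,0, 0,0,0,8,0,0,0, 0,0,0,8,0,0,0, 0,0,0,8,0,0,0, 0,0,0,8,0,0,0, 0,0,0,8,0,0,0, 0,0,0,8,0,0,0, 0,0,0,8,0,0,0, 0,0,0,8,0,0,0, 0,0,0,8,0,0,0, 0,0,0,8,0,0,0, 0,0,0,6,0,0,0]'; python3 - <<'E'
from h import *
plan(grip+ax*.159,keyR(-25.5-145,-1),1,.0)
o=ctrl.get_obs();print(o["opening"],o["force"],o["moment"])
E
```

```text
clock: 6.58
tool_pos: [0.5639, 0.0931, 0.2958]
orientation: [-8.9, 64.8, -4.6]
force: [-2.6, -2.0, 2.7]
opening: 0.0118
now [0.5639 0.0931 0.2958] to [0.5643 0.0925 0.2942] dist 0.0017 in tool [ 0.0015 -0.0005 -0.0004] rot [-0.98  0.21  0.19] j [  25.2    9.8  -48.8   53.6  -15.3 -161.2]
[0.0015, -0.0005, -0.0004, -0.98, 0.21, 0.19, 0.0]
0.011753375312933051 [-2.56825377 -1.97919051  2.72364107] [-0.21879845  2.14347244  0.03382744]
```

Wound 146° without slipping (opening held at 12 mm). Now I'll open, back off, turn back 180° and regrip.

```bash
python3 -m inch '[0,0,0,0,0,0,0.06, 0,0,0,0,0,0,0.06, 0,0,0,0,0,0,0.06, 0,0,0,0,0,0,0.06, -0.025,0,0,0,0,0,0.06, -0.03,0,0,0,0,0,0.06, 0,0,0,-10,0,0,0.06, 0,0,0,-10,0,0,0.06, 0,0,0,-10,0,0,0.06, 0,0,0,-10,0,0,0.06]'; python3 - <<'E'
from h import *
plan(grip+ax*.215,keyR(-171.5,1),1,.06)
o=ctrl.get_obs();print(o["opening"],o["force"],o["moment"])
t=snap("top"); crop(t,180,135,340,255,5,"pics/t3.png")
E
```

```text
clock: 7.82
tool_pos: [0.5401, 0.0957, 0.3465]
orientation: [-50.0, 64.8, -4.3]
force: [0.0, 0.2, -0.5]
opening: 0.0598
now [0.5401 0.0957 0.3465] to [0.5407 0.0943 0.345 ] dist 0.0022 in tool [ 0.0017 -0.0009 -0.0011] rot [-138.58   -0.15    0.14] j [  32.1    4.5  -43.8   36.   -25.4 -107. ]
[0.0017, -0.0009, -0.0011, -138.58, -0.15, 0.14, 0.06]
0.059829119733829386 [ 0.03075152  0.16778465 -0.50181692] [ 0.19005133  1.30743559 -0.01961709]
```

View pics/t3.png

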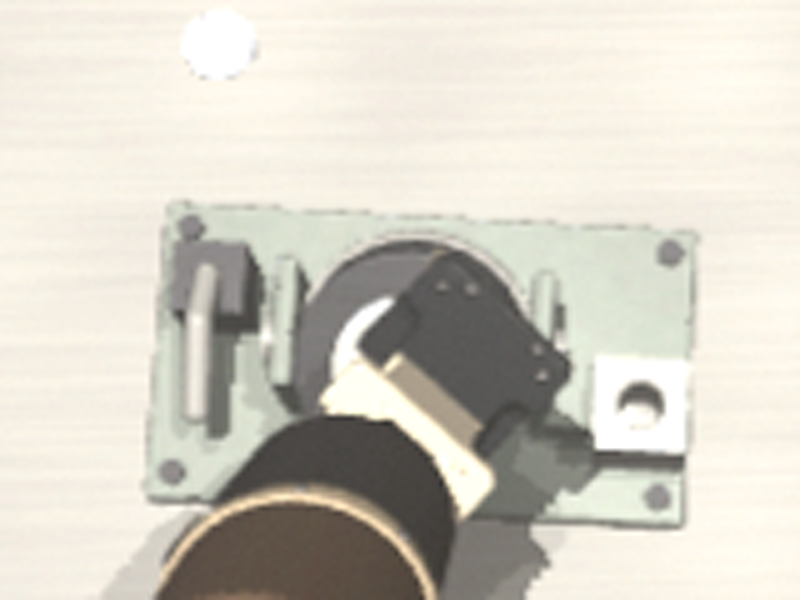

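The gripper hides the wing here; the boss hole is clear at crop (640,405). I'll go on with the turn back.

```bash
python3 -m inch '[0,0,0,-10.5,0,0,0.06, 0,0,0,-10.5,0,0,0.06, 0,0,0,-10.5,0,0,0.06, 0,0,0,-10.5,0,0,0.06, 0,0,0,-10.5,0,0,0.06, 0,0,0,-10.5,0,0,0.06, 0,0,0,-10.5,0,0,0.06, 0,0,0,-10.5,0,0,0.06, 0,0,0,-10.5,0,0,0.06, 0,0,0,-10.5,0,0,0.06, 0,0,0,-10.5,0,0,0.06, 0,0,0,-10.5,0,0,0.06, 0,0,0,-10,0,0,0.06, 0,0,0,0,0,0,0.06]'; python3 - <<'E'
from h import *
plan(grip+ax*.159,keyR(-171.5,1),1,.06)
o=ctrl.get_obs();print(o["opening"],o["force"],o["moment"])
s=snap("scene"); crop(s,310,135,470,335,3,"pics/s4.png")
E
```

```text
clock: 9.62
tool_pos: [0.5399, 0.0955, 0.3449]
orientation: [172.0, 65.0, -4.4]
force: [-0.5, -1.1, 0.0]
opening: 0.0603
now [0.5399 0.0955 0.3449] to [0.5643 0.0925 0.2942] dist 0.0563 in tool [ 0.0562  0.0012 -0.0007] rot [-0.67  0.01 -0.09] j [ 32.    4.6 -43.8  36.  -25.3  31. ]
[0.0562, 0.0012, -0.0007, -0.67, 0.01, -0.09, 0.06]
0.06027352753865445 [-0.51336671 -1.09936871  0.04198781] [ 0.01889796  1.37117362 -0.01022113]
```

View pics/s4.png

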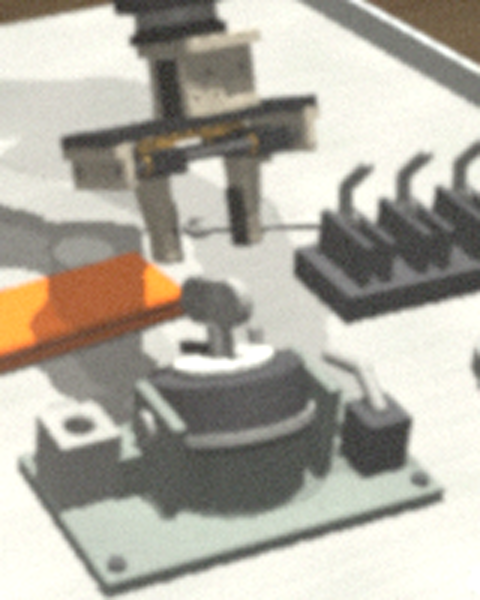

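The wing is seen end-on at about (215,300) with the open jaws above it, so the key stayed where I left it. Descend and close.

```bash
python3 -m inch '[0.02,0.0,0,0,0,0,0.06, 0.02,0,0,0,0,0,0.06, 0.012,0,0,0,0,0,0.06, 0,0,0,0,0,0,0.06]'; python3 - <<'E'
from h import *
plan(grip+ax*.159,keyR(-171.5,1),1,.06)
E
```

```text
clock: 10.18
tool_pos: [0.5626, 0.0944, 0.2969]
orientation: [173.5, 65.0, -4.2]
force: [-0.1, 0.0, -0.5]
opening: 0.0601
now [0.5626 0.0944 0.2969] to [0.5643 0.0925 0.2942] dist 0.0037 in tool [ 0.0032  0.0018 -0.0003] rot [-2.02 -0.04 -0.01] j [ 26.    9.7 -48.4  51.5 -15.8  18.3]
[0.0032, 0.0018, -0.0003, -2.02, -0.04, -0.01, 0.06]
```

```bash
python3 -m inch '[0.002,0.002,0,-2,0,0,0.06, 0,0,0,0,0,0,0.0, 0,0,0,0,0,0,0.0, 0,0,0,0,0,0,0.0, 0,0,0,0,0,0,0.0, 0,0,0,0,0,0,0.0, 0,0,0,0,0,0,0.0, 0,0,0,0,0,0,0]'; python3 - <<'E'
from h import *
plan(grip+ax*.159,keyR(-171.5,1),1,.06)
o=ctrl.get_obs();print(o["opening"],o["force"],o["moment"])
E
```

```text
clock: 11.18
tool_pos: [0.5637, 0.0926, 0.2974]
orientation: [171.7, 64.8, -4.1]
force: [0.2, -0.6, 0.1]
opening: 0.012
now [0.5637 0.0926 0.2974] to [0.5643 0.0925 0.2942] dist 0.0032 in tool [ 0.0031 -0.0001  0.0008] rot [-0.13 -0.22  0.01] j [ 25.6   9.7 -48.5  52.2 -15.5  19.9]
[0.0031, -0.0001, 0.0008, -0.13, -0.22, 0.01, 0.06]
0.012037008000348303 [ 0.19523156 -0.61620062  0.06438176] [-0.11792956  1.35841396  0.11247052]
```

```bash
cat >> h.py <<'E'
def st():
    o,p,r=cur(); print("j",o["joint_pos"].round(1),"op",round(o["opening"],4),"F tool",r.inv().apply(o["force"]).round(1),"M tool",r.inv().apply(o["moment"]).round(2),"clk",o["clock"])
    x,y,z=r.as_matrix().T; print("tool y ang in key frame",np.degrees(np.arctan2(y@ey,y@ex)).round(1))
E
python3 -m inch '[0,0,0,8,0,0,0, 0,0,0,8,0,0,0, 0,0,0,8,0,0,0, 0,0,0,8,0,0,0, 0,0,0,8,0,0,0, 0,0,0,8,0,0,0]'; python3 -c "
from h import *
st()"
python3 -m inch '[0,0,0,3,0,0,0, 0,0,0,3,0,0,0]'; python3 -c "
from h import *
st()"
```

```text
clock: 11.92
tool_pos: [0.5636, 0.0924, 0.2973]
orientation: [-139.1, 64.8, -4.3]
force: [-0.7, -0.5, 1.0]
opening: 0.012
j [ 25.6   9.7 -48.5  52.2 -15.6 -29.5] op 0.012 F tool [-1.2  0.6 -0.2] M tool [-0.24 -0.82  1.28] clk 11.925
tool y ang in key frame -131.0
clock: 12.18
tool_pos: [0.5635, 0.0924, 0.2973]
orientation: [-132.9, 64.8, -4.4]
force: [-0.5, -0.9, 0.4]
opening: 0.012
j [ 25.6   9.7 -48.5  52.2 -15.6 -35.8] op 0.012 F tool [-0.6  0.8 -0.5] M tool [-0.21 -0.68  1.26] clk 12.175
tool y ang in key frame -137.2
```

```bash
python3 -m inch '[0,0,0,3,0,0,0, 0,0,0,0,0,0,0]'; python3 -c "
from h import *
st()"
python3 -m inch '[0,0,0,3,0,0,0, 0,0,0,0,0,0,0]'; python3 -c "
from h import *
st()"
```

```text
clock: 12.42
tool_pos: [0.5635, 0.0924, 0.2973]
orientation: [-130.0, 64.8, -4.4]
force: [0.5, -0.6, 0.2]
opening: 0.0121
j [ 25.6   9.7 -48.5  52.3 -15.6 -38.8] op 0.0121 F tool [ 0.1 -0.  -0.8] M tool [-0.49 -0.49  1.16] clk 12.425
tool y ang in key frame -140.2
clock: 12.68
tool_pos: [0.5635, 0.0925, 0.2973]
orientation: [-127.3, 64.8, -4.5]
force: [0.4, -0.6, 0.3]
opening: 0.0124
j [ 25.6   9.7 -48.5  52.3 -15.6 -41.7] op 0.0124 F tool [-0.1 -0.1 -0.8] M tool [-0.76 -0.51  1.26] clk 12.675
tool y ang in key frame -143.0
```

The wind-up moment has tripled from 0.24 to 0.76 N m at about the predicted angle, so it's at the stop. I'll release, back off and check.

```bash
python3 -m inch '[0,0,0,0,0,0,0.06, 0,0,0,0,0,0,0.06, 0,0,0,0,0,0,0.06, 0,0,0,0,0,0,0.06, -0.03,0,0,0,0,0,0.06, -0.05,0,0,0,0,0,0.06, -0.06,0,0,0,0,0,0.06, -0.06,0,0,0,0,0,0.06, -0.05,0,0,0,0,0,0.06]'; python3 - <<'E'
from h import *
st()
t=snap("top"); crop(t,180,135,340,255,5,"pics/t5.png");s=snap("scene"); crop(s,310,215,470,335,5,"pics/s5.png")
np.savez("top5.npz",**t);np.savez("scene5.npz",**s)
for q in(t,s):
    r=pts(q).reshape(-1,3)-face; A=np.c_[r@ex,r@ey,r@ax]
    k=(np.hypot(A[:,0],A[:,1])<.05)&(A[:,2]>.036)&(A[:,2]<.08); B=A[k][:,:2]; w=np.linalg.svd(B-B.mean(0))[2][0]; print(k.sum(),"wing",np.degrees(np.arctan2(w[1],w[0])))
E
```

```text
clock: 13.8
tool_pos: [0.4552, 0.1005, 0.5257]
orientation: [-127.6, 65.4, -4.7]
force: [0.4, 0.4, 0.1]
opening: 0.06
j [ 43.4 -11.3 -30.   21.8 -56.3 -20.3] op 0.06 F tool [ 0.1 -0.6  0.1] M tool [ 0.06 -0.91  0.87] clk 13.8
tool y ang in key frame -142.9
195 wing 130.41042110912358
254 wing -53.06577000151294
```

View pics/t5.png

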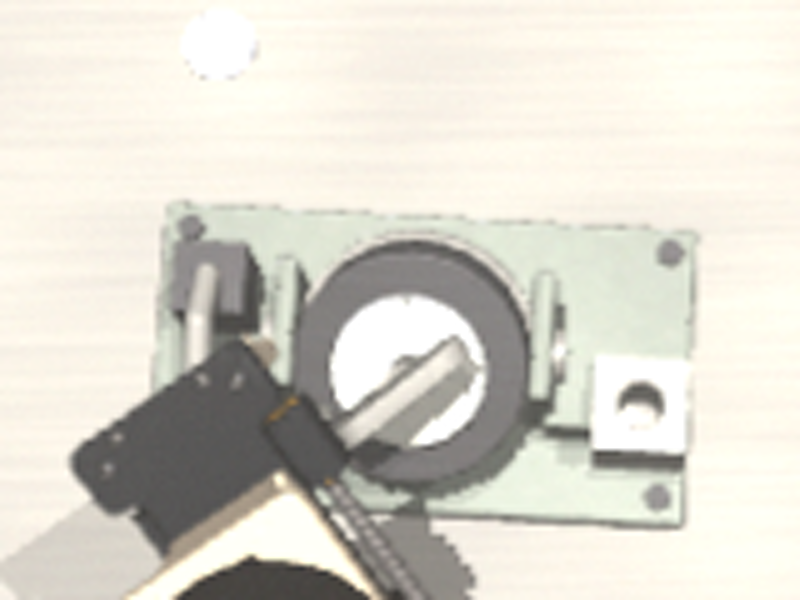

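View pics/s5.png

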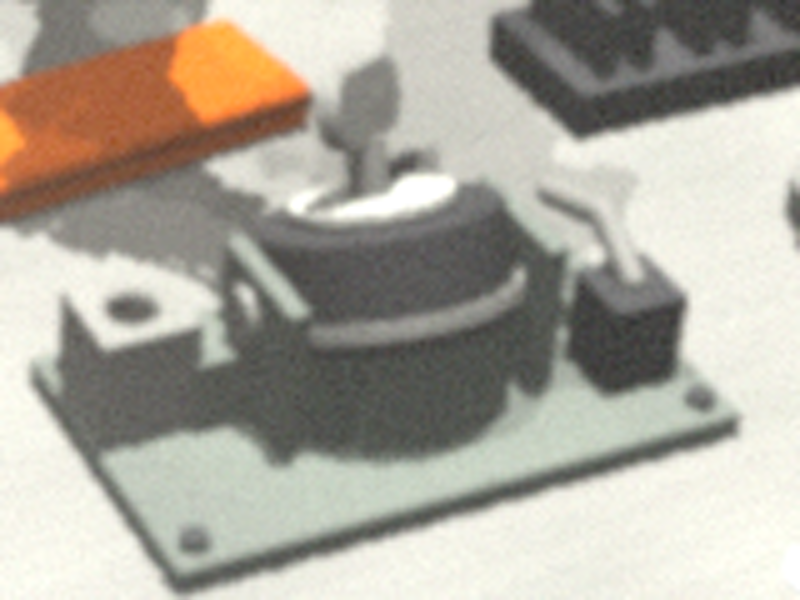

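Pointer nib sits beside the stop post (crop 425,160), with the wing at about 129°, as predicted for the stop. Now I'll measure the pin and the hole.

```bash
python3 - <<'E'
from h import *
s=load("scene5.npz");t=load("top5.npz")
crop(t,290,195,325,240,14,"pics/a.png");crop(t,380,240,425,320,9,"pics/b.png");crop(s,180,240,245,310,10,"pics/c.png");crop(s,315,265,355,305,16,"pics/d.png")
a=[cv2.imread(f"pics/{x}.png") for x in "abcd"]
row=lambda x,y:np.hstack([cv2.copyMakeBorder(i,0,max(x.shape[0],y.shape[0])-i.shape[0],0,10,0) for i in(x,y)])
for n,i in zip("abcd",a): print(n,i.shape)
cv2.imwrite("pics/ab.png",row(a[0],a[1])[:600,:800]) if 0 else None
cv2.imwrite("pics/ab.png",cv2.resize(row(a[0],a[1]),None,fx=.8,fy=.8)); cv2.imwrite("pics/cd.png",cv2.resize(row(a[2],a[3]),None,fx=.6,fy=.6))
E
```

```text
a (630, 490, 3)
b (720, 405, 3)
c (700, 650, 3)
d (640, 640, 3)
```

View pics/ab.png

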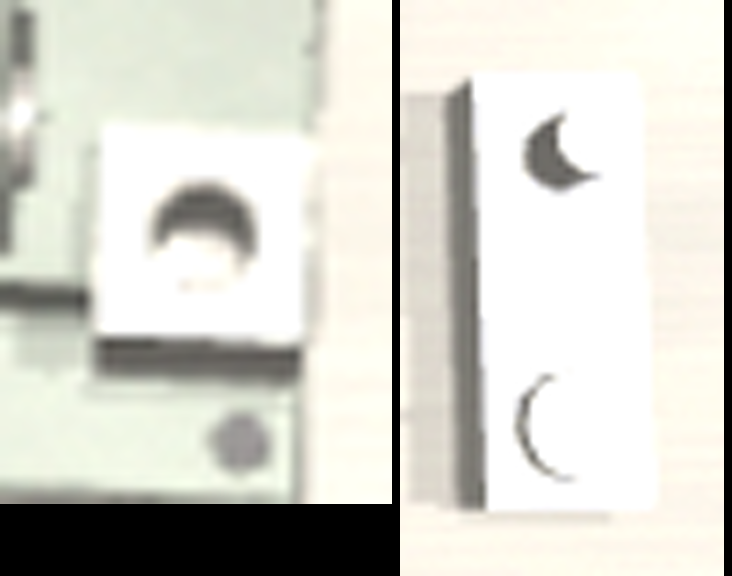

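View pics/cd.png

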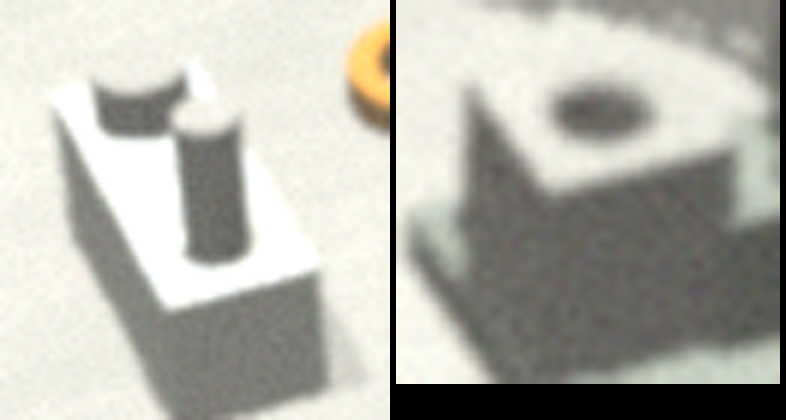

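```bash
python3 - <<'E'
from h import *
np.set_printoptions(precision=4,suppress=True)
s=load("scene5.npz");t=load("top5.npz");s0=load("scene0.npz");t0=load("top0.npz")
f=lambda x,y,k,u0,v0:((x+.5)/k-.5+u0,(y+.5)/k-.5+v0)
# hole in scene by dark contour
def blob(q,box,thr,inv):
    u0,v0,u1,v1=box; g=cv2.cvtColor(q["color"],cv2.COLOR_RGB2GRAY)[v0:v1,u0:u1]
    g=cv2.resize(g,None,fx=8,fy=8,interpolation=cv2.INTER_CUBIC)
    m=((g<thr) if inv else (g>thr)).astype(np.uint8)
    out=[]
    for c in cv2.findContours(m,cv2.RETR_LIST,cv2.CHAIN_APPROX_NONE)[0]:
        A=cv2.contourArea(c)/64
        if A>12 and A<400:
            e=cv2.fitEllipse(c); out.append((f(*e[0],8,u0,v0),(e[1][0]/8,e[1][1]/8),e[2],A))
    return out
print("scene boss", s["color"][270:284,336].mean(-1))
for thr in(90,100,110):
  for b in blob(s,(325,270,350,285),thr,True): print(thr,b,ray(s,*b[0],.075))
print("top hole col",t["color"][205:227,308].mean(-1).round(), t["color"][217,295:322].mean(-1).round())
u,v=f(204/.8,237/.8,14,290,195);print("top hole manual",u,v,ray(t,u,v,.075))
print("pin top col",t["color"][252:275,405].mean(-1).round(),t["color"][260,390:420].mean(-1).round())
for q,n in((t,"t"),(t0,"t0"),(s,"s"),(s0,"s0")):
    P=pts(q)
    k=(P[...,2]>.116)&(P[...,2]<.13)&(abs(P[...,0]-.507)<.03)&(abs(P[...,1]+.278)<.03); vv,uu=np.nonzero(k)
    print(n,"pin top",k.sum(),P[k].mean(0),P[k].min(0),P[k].max(0),"ray",ray(q,uu.mean(),vv.mean(),.122))
    k=(P[...,2]>.069)&(P[...,2]<.08)&(abs(P[...,0]-.65)<.045)&(abs(P[...,1]+.037)<.04)
    A=P[k][:,:2]@Rt[:2,:2]; print("  boss top",k.sum(),P[k][:,2].mean(),A.min(0),A.max(0),Rt[:2,:2]@((A.min(0)+A.max(0))/2))
    if n[0]=="s":
        vv,uu=np.nonzero((P[...,2]>.066)&(P[...,2]<.125)&(np.hypot(P[...,0]-.507,P[...,1]+.28)<.03)); print("  shaft u",uu.min(),uu.max())
E
```

```text
scene boss [142.     141.6667 130.6667 109.6667  86.      60.6667  56.6667  57.6667
  62.      87.     118.     134.6667 132.6667 108.    ]
90 ((345.686336517334, 282.7780342102051), (3.4826040267944336, 20.02631950378418), 82.76203155517578, 35.9921875) [ 0.6744 -0.0303  0.075 ]
90 ((326.3453503847122, 282.17111110687256), (4.165552139282227, 8.098123550415039), 152.58982849121094, 18.734375) [ 0.6525 -0.0686  0.075 ]
90 ((335.7841491699219, 276.3879795074463), (5.070671558380127, 9.522989273071289), 91.955078125, 37.828125) [ 0.6427 -0.0385  0.075 ]
100 ((345.41900634765625, 282.67155838012695), (3.729410171508789, 20.715564727783203), 82.67635345458984, 40.6796875) [ 0.6738 -0.0306  0.075 ]
100 ((326.486016869545, 282.0150156021118), (4.504774570465088, 8.560016632080078), 152.04139709472656, 21.296875) [ 0.6521 -0.068   0.075 ]
100 ((335.84521293640137, 276.3442711830139), (5.6909308433532715, 10.147913932800293), 91.63079833984375, 45.234375) [ 0.6426 -0.0383  0.075 ]
110 ((345.24059677124023, 282.54977893829346), (3.9547648429870605, 22.71079444885254), 82.5530014038086, 45.992
[... 1101 characters left out ...]
123] [0.663  0.0378] [ 0.6371 -0.034 ]
t0 pin top 77 [ 0.5099 -0.2815  0.1206] [ 0.4991 -0.2946  0.1169] [ 0.5224 -0.2686  0.1253] ray [ 0.5098 -0.2812  0.122 ]
  boss top 271 0.07318469364195025 [ 0.6122 -0.0122] [0.6631 0.0378] [ 0.6369 -0.034 ]
s pin top 70 [ 0.5152 -0.2847  0.1197] [ 0.5005 -0.2969  0.116 ] [ 0.5271 -0.2726  0.1235] ray [ 0.5185 -0.2856  0.122 ]
  boss top 279 0.07283813516708637 [ 0.6154 -0.0162] [0.6814 0.0527] [ 0.648  -0.0293]
  shaft u 209 221
s0 pin top 65 [ 0.5144 -0.285   0.1198] [ 0.5019 -0.2964  0.1161] [ 0.5282 -0.2713  0.1229] ray [ 0.5177 -0.2859  0.122 ]
  boss top 276 0.07277275932177062 [ 0.6133 -0.0169] [0.6806 0.053 ] [ 0.6465 -0.0294]
  shaft u 209 221
```

```bash
python3 - <<'E'
from h import *
plan(np.array([.5098,-.2813,.345]),downR(180),10,.06)
E
```

```text
now [0.4554 0.1008 0.5297] to [ 0.5098 -0.2813  0.345 ] dist 0.4278 in tool [ 0.2016  0.2303 -0.299 ] rot [32.38 -8.84 23.72] j [ 43.5 -11.5 -29.8  22.  -56.3 -20.4]
[0.0202, 0.023, -0.0299, 3.24, -0.88, 2.37, 0.06]
[0.0206, 0.0205, -0.0314, 3.24, -0.88, 2.37, 0.06]
[0.0209, 0.0178, -0.0328, 3.24, -0.88, 2.37, 0.06]
[0.021, 0.015, -0.0341, 3.24, -0.88, 2.37, 0.06]
[0.0211, 0.0122, -0.0352, 3.24, -0.88, 2.37, 0.06]
[0.021, 0.0093, -0.0361, 3.24, -0.88, 2.37, 0.06]
[0.0207, 0.0064, -0.0369, 3.24, -0.88, 2.37, 0.06]
[0.0204, 0.0034, -0.0375, 3.24, -0.88, 2.37, 0.06]
[0.0199, 0.0005, -0.0379, 3.24, -0.88, 2.37, 0.06]
[0.0192, -0.0025, -0.0381, 3.24, -0.88, 2.37, 0.06]
```

```bash
python3 -m inch '[0.02,0.023,-0.03,3.2,-0.9,2.4,0.06, 0.02,0.02,-0.031,3.2,-0.9,2.4,0.06, 0.02,0.018,-0.033,3.2,-0.9,2.4,0.06, 0.02,0.015,-0.034,3.2,-0.9,2.4,0.06, 0.02,0.012,-0.035,3.2,-0.9,2.4,0.06, 0.02,0.009,-0.036,3.2,-0.9,2.4,0.06, 0.02,0.006,-0.037,3.2,-0.9,2.4,0.06, 0.02,0.003,-0.037,3.2,-0.9,2.4,0.06, 0.02,0,-0.038,3.2,-0.9,2.4,0.06, 0.019,-0.002,-0.038,3.2,-0.9,2.4,0.06]'; python3 - <<'E'
from h import *
plan(np.array([.5098,-.2813,.345]),downR(180),1,.06)
E
```

```text
clock: 15.15
tool_pos: [0.5081, -0.2886, 0.3439]
orientation: [41.3, 89.1, 131.1]
force: [0.5, 0.7, 1.2]
opening: 0.0596
now [ 0.5081 -0.2886  0.3439] to [ 0.5098 -0.2813  0.345 ] dist 0.0075 in tool [-0.001  -0.0016  0.0073] rot [-0.27  0.71 -0.62] j [-10.6  15.  -15.3  -0.7 -60.4  10.7]
[-0.001, -0.0016, 0.0073, -0.27, 0.71, -0.62, 0.06]
```

```bash
python3 -m inch '[0.015,-0.002,0.007,-0.3,0.7,-0.6,0.06, 0.015,0,0,0,0,0,0.06, 0,0,0,0,0,0,0.06]'; python3 - <<'E'
from h import *
plan(np.array([.5098,-.2813,.262]),downR(180),1,.06)
s=snap("scene"); crop(s,150,150,270,310,4,"pics/s6.png")
E
```

```text
clock: 15.52
tool_pos: [0.5094, -0.2842, 0.3088]
orientation: [75.5, 89.6, 165.3]
force: [0.7, -0.0, 0.5]
opening: 0.0603
now [ 0.5094 -0.2842  0.3088] to [ 0.5098 -0.2813  0.262 ] dist 0.0469 in tool [ 0.0468 -0.0007  0.0028] rot [-0.28  0.1  -0.4 ] j [-10.   16.7 -18.3  -0.  -55.4   9.7]
[0.0468, -0.0007, 0.0028, -0.28, 0.1, -0.4, 0.06]
```

View pics/s6.png

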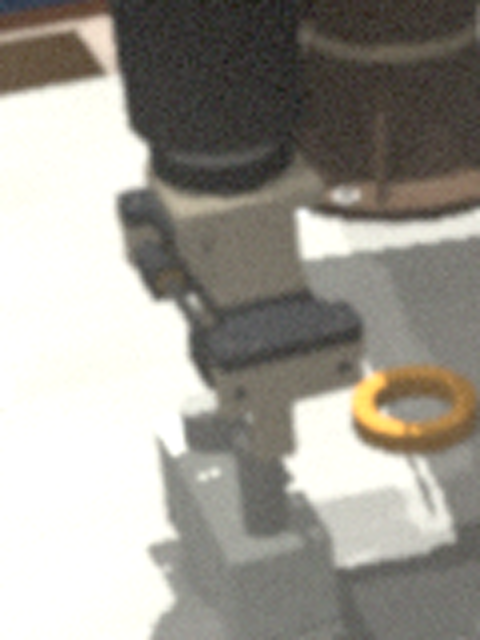

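The near finger at (268,430) lines up over the pin at (262,490). Descend and grip.

```bash
python3 -m inch '[0.02,0,0.003,0,0,-0.4,0.06, 0.02,0,0,0,0,0,0.06, 0.008,0,0,0,0,0,0.06, 0,0,0,0,0,0,0.06]'; python3 - <<'E'
from h import *
plan(np.array([.5098,-.2813,.262]),downR(180),1,.06)
st()
E
```

```text
clock: 16.08
tool_pos: [0.5114, -0.2802, 0.2652]
orientation: [-94.2, 89.5, -4.2]
force: [0.5, -0.0, -0.6]
opening: 0.0599
now [ 0.5114 -0.2802  0.2652] to [ 0.5098 -0.2813  0.262 ] dist 0.0038 in tool [ 0.0032  0.0016 -0.0011] rot [-0.06 -0.04  0.5 ] j [ -9.5  19.1 -21.5  -0.1 -48.9   9.5]
[0.0032, 0.0016, -0.0011, -0.06, -0.04, 0.5, 0.06]
j [ -9.5  19.1 -21.5  -0.1 -48.9   9.5] op 0.0599 F tool [ 0.7 -0.5 -0. ] M tool [-0.01 -0.1  -0.01] clk 16.075
tool y ang in key frame -175.4
```

```bash
python3 -m inch '[0.003,0.002,-0.001,0,0,0.5,0.06, 0,0,0,0,0,0,0.0, 0,0,0,0,0,0,0.0, 0,0,0,0,0,0,0, 0,0,0,0,0,0,0, 0,0,0,0,0,0,0, 0,0,0,0,0,0,0]'; python3 - <<'E'
from h import *
plan(np.array([.5098,-.2813,.262]),downR(180),1,.06)
st()
E
```

```text
clock: 16.95
tool_pos: [0.5101, -0.2815, 0.2646]
orientation: [-118.5, 89.8, -28.6]
force: [-0.2, 0.2, 0.1]
opening: 0.0243
now [ 0.5101 -0.2815  0.2646] to [ 0.5098 -0.2813  0.262 ] dist 0.0026 in tool [0.0026 0.0003 0.0002] rot [-0.03 -0.1   0.18] j [ -9.6  19.2 -21.5   0.1 -49.1   9.6]
[0.0026, 0.0003, 0.0002, -0.03, -0.1, 0.18, 0.06]
j [ -9.6  19.2 -21.5   0.1 -49.1   9.6] op 0.0243 F tool [-0.2  0.2  0.2] M tool [-0.02 -0.1  -0.04] clk 16.95
tool y ang in key frame -175.4
```

Opening 24.3 mm is less than the 26 mm expected for the pin, so I'll check before lifting.

```bash
python3 -m inch '[0,0,0,0,0,0,0, 0,0,0,0,0,0,0]'; python3 - <<'E'
from h import *
st()
s=snap("scene"); crop(s,180,210,260,310,6,"pics/s7.png")
t=snap("top"); crop(t,360,220,440,330,5,"pics/t7.png")
E
```

```text
clock: 17.2
tool_pos: [0.5101, -0.2815, 0.2646]
orientation: [-119.5, 89.8, -29.5]
force: [0.2, 0.3, 0.5]
opening: 0.024
j [ -9.6  19.2 -21.5   0.1 -49.1   9.6] op 0.024 F tool [-0.5 -0.2  0.3] M tool [ 0.02 -0.12 -0.04] clk 17.2
tool y ang in key frame -175.4
```

View pics/s7.png

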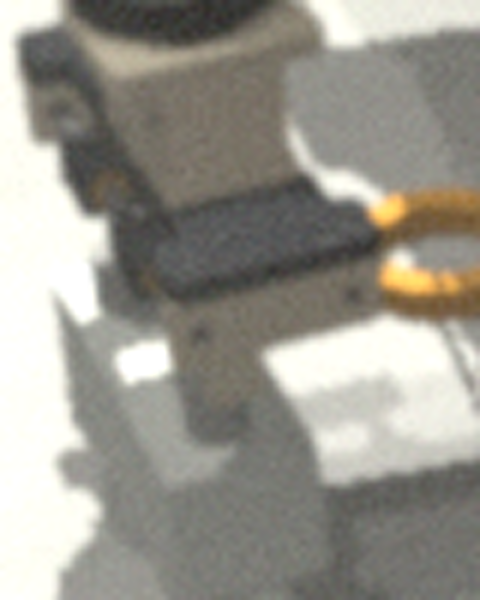

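View pics/t7.png

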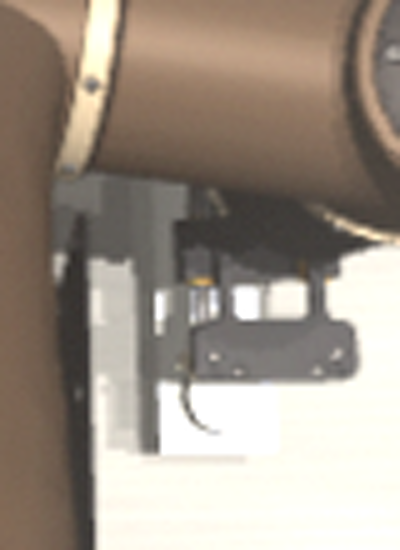

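The finger sits squarely over the pin (finger at (220,380), pin foot at (215,440)). The lower reading is plausibly pad compression on the round grip. Lift straight up and check.

```bash
python3 -m inch '[-0.01,0,0,0,0,0,0, -0.02,0,0,0,0,0,0, -0.03,0,0,0,0,0,0, -0.03,0,0,0,0,0,0, -0.03,0,0,0,0,0,0, 0,0,0,0,0,0,0]'; python3 - <<'E'
from h import *
st()
plan(np.array([.637,-.0347,.385]),downR(180),7,0)
s=snap("scene"); crop(s,150,130,270,310,3,"pics/s8.png")
E
```

```text
clock: 18.05
tool_pos: [0.5087, -0.2808, 0.3873]
orientation: [53.9, 89.9, 143.8]
force: [0.6, -0.8, -4.3]
opening: 0.0246
j [ -9.6  12.5 -12.9  -0.  -64.7   9.6] op 0.0246 F tool [ 4.3 -0.6 -0.8] M tool [-0.   -0.11 -0.1 ] clk 18.05
tool y ang in key frame -175.5
now [ 0.5087 -0.2808  0.3873] to [ 0.637  -0.0347  0.385 ] dist 0.2775 in tool [ 0.0024 -0.1279  0.2463] rot [-0.09  0.06 -0.08] j [ -9.6  12.5 -12.9  -0.  -64.7   9.6]
[0.0003, -0.0183, 0.0352, -0.01, 0.01, -0.01, 0.0]
[0.0003, -0.0183, 0.0352, -0.01, 0.01, -0.01, 0.0]
[0.0003, -0.0183, 0.0352, -0.01, 0.01, -0.01, 0.0]
[0.0003, -0.0183, 0.0352, -0.01, 0.01, -0.01, 0.0]
[0.0003, -0.0183, 0.0352, -0.01, 0.01, -0.01, 0.0]
[0.0003, -0.0183, 0.0352, -0.01, 0.01, -0.01, 0.0]
[0.0003, -0.0183, 0.0352, -0.01, 0.01, -0.01, 0.0]
```

View pics/s8.png

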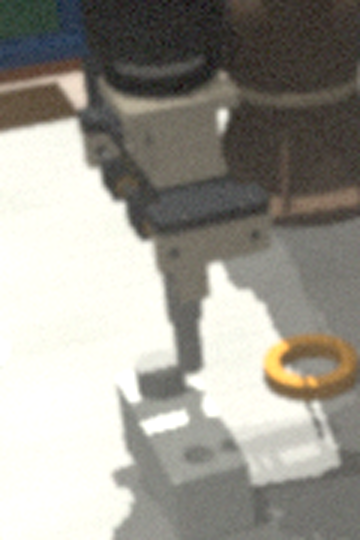

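The pin is out of the rack and hangs upright at (190,335); the force reads its weight. Move over the boss.

```bash
python3 -m inch '[0,-0.018,0.035,0,0,0,0, 0,-0.018,0.035,0,0,0,0, 0,-0.018,0.035,0,0,0,0, 0,-0.018,0.035,0,0,0,0, 0,-0.018,0.035,0,0,0,0, 0,-0.018,0.035,0,0,0,0, 0,-0.018,0.035,0,0,0,0, 0,0,0,0,0,0,0]'; python3 - <<'E'
from h import *
st()
plan(np.array([.637,-.0347,.35]),downR(180),1,0)
E
```

```text
clock: 19.1
tool_pos: [0.634, -0.028, 0.3681]
orientation: [80.1, 88.3, 169.7]
force: [-0.4, -0.4, -4.0]
opening: 0.0244
j [ 14.8  18.7  -6.6  -0.8 -66.2 -14.9] op 0.0244 F tool [ 4.   0.3 -0.4] M tool [-0.01  0.02 -0.1 ] clk 19.1
tool y ang in key frame -175.8
now [ 0.634  -0.028   0.3681] to [ 0.637  -0.0347  0.35  ] dist 0.0195 in tool [ 0.018  -0.0036 -0.0067] rot [-0.42  0.3  -1.66] j [ 14.8  18.7  -6.6  -0.8 -66.2 -14.9]
[0.018, -0.0036, -0.0067, -0.42, 0.3, -1.66, 0.0]
```

```bash
python3 -m inch '[0.012,-0.004,-0.007,-0.4,0.3,-1.7,0, 0.018,0,0,0,0,0,0, 0,0,0,0,0,0,0]'; python3 - <<'E'
from h import *
st()
plan(np.array([.637,-.0347,.336]),downR(180),1,0)
E
```

```text
clock: 19.48
tool_pos: [0.6356, -0.0356, 0.3319]
orientation: [97.5, 89.6, -172.5]
force: [-0.3, -0.8, -3.6]
opening: 0.0244
j [ 14.3  20.1  -9.8  -0.1 -60.5 -14.3] op 0.0244 F tool [ 3.6  0.3 -0.8] M tool [ 0.01 -0.07 -0.06] clk 19.475
tool y ang in key frame -175.4
now [ 0.6356 -0.0356  0.3319] to [ 0.637  -0.0347  0.336 ] dist 0.0044 in tool [-0.0041 -0.0014  0.0009] rot [-0.01 -0.06 -0.42] j [ 14.3  20.1  -9.8  -0.1 -60.5 -14.3]
[-0.0041, -0.0014, 0.0009, -0.01, -0.06, -0.42, 0.0]
```

```bash
python3 -m inch '[-0.001,-0.001,0.001,0,0,-0.4,0, 0,0,0,0,0,0,0]'; python3 - <<'E'
from h import *
st()
plan(np.array([.637,-.0347,.336]),downR(180),1,0)
s=snap("scene"); crop(s,295,190,395,310,5,"pics/s9.png"); np.savez("s9.npz",**s)
E
```

```text
clock: 19.73
tool_pos: [0.6365, -0.0352, 0.3332]
orientation: [161.3, 89.9, -108.7]
force: [0.1, -0.6, -4.3]
opening: 0.0241
j [ 14.4  20.   -9.9   0.1 -60.1 -14.4] op 0.0241 F tool [ 4.3 -0.1 -0.6] M tool [-0.01 -0.09 -0.05] clk 19.725
tool y ang in key frame -175.4
now [ 0.6365 -0.0352  0.3332] to [ 0.637  -0.0347  0.336 ] dist 0.0029 in tool [-0.0028 -0.0005  0.0005] rot [-0.04 -0.07 -0.03] j [ 14.4  20.   -9.9   0.1 -60.1 -14.4]
[-0.0028, -0.0005, 0.0005, -0.04, -0.07, -0.03, 0.0]
```

View pics/s9.png

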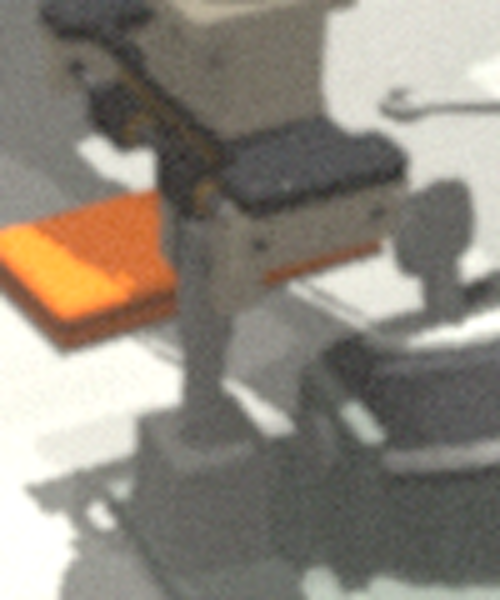

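The pin foot at (336,275) in full-image pixels is laterally in line with the hole's (335.9,276.4). Lower gently and watch the force.

```bash
python3 -m inch '[0.006,-0.0005,0.0005,0,0,0,0, 0.006,0,0,0,0,0,0, 0,0,0,0,0,0,0]'; python3 - <<'E'
from h import *
st()
plan(np.array([.637,-.0347,.2796]),downR(180),1,0)
E
```

```text
clock: 20.15
tool_pos: [0.6371, -0.0347, 0.3213]
orientation: [-132.6, 89.9, -42.6]
force: [0.3, -0.2, -4.4]
opening: 0.0243
j [ 14.4  20.6 -10.7   0.1 -58.7 -14.5] op 0.0243 F tool [ 4.4 -0.3 -0.2] M tool [ 0.01 -0.03 -0.06] clk 20.15
tool y ang in key frame -175.4
now [ 0.6371 -0.0347  0.3213] to [ 0.637  -0.0347  0.2796] dist 0.0417 in tool [0.0417 0.0001 0.    ] rot [-0.04 -0.05  0.05] j [ 14.4  20.6 -10.7   0.1 -58.7 -14.5]
[0.0417, 0.0001, 0.0, -0.04, -0.05, 0.05, 0.0]
```

```bash
python3 -m inch '[0.008,0,0,0,0,0,0, 0.008,0,0,0,0,0,0, 0,0,0,0,0,0,0]'; python3 - <<'E'
from h import *
st()
plan(np.array([.637,-.0347,.2796]),downR(180),1,0)
E
```

```text
clock: 20.52
tool_pos: [0.637, -0.0346, 0.3038]
orientation: [-159.0, 89.9, -69.0]
force: [0.6, 0.6, -3.8]
opening: 0.0246
j [ 14.4  21.5 -11.8   0.1 -56.7 -14.5] op 0.0246 F tool [ 3.8 -0.6  0.6] M tool [ 0.11 -0.1   0.  ] clk 20.525
tool y ang in key frame -175.4
now [ 0.637  -0.0346  0.3038] to [ 0.637  -0.0347  0.2796] dist 0.0242 in tool [ 0.0242  0.     -0.    ] rot [-0.04 -0.05  0.02] j [ 14.4  21.5 -11.8   0.1 -56.7 -14.5]
[0.0242, 0.0, -0.0, -0.04, -0.05, 0.02, 0.0]
```

```bash
python3 -m inch '[0.008,0,0,0,0,0,0, 0.008,0,0,0,0,0,0, 0,0,0,0,0,0,0]'; python3 -c "
from h import *
st();print(cur()[1])"
python3 -m inch '[0.005,0,0,0,0,0,0, 0.003,0,0,0,0,0,0, 0,0,0,0,0,0,0]'; python3 -c "
from h import *
st();print(cur()[1])"
```

```text
clock: 20.9
tool_pos: [0.6371, -0.0347, 0.2866]
orientation: [-166.5, 89.9, -76.6]
force: [-0.4, 0.3, -4.0]
opening: 0.0246
j [ 14.4  22.5 -12.9   0.1 -54.6 -14.5] op 0.0246 F tool [4.  0.4 0.3] M tool [-0.01 -0.08  0.02] clk 20.9
tool y ang in key frame -175.4
[ 0.63708681 -0.0346885   0.28658741]
clock: 21.28
tool_pos: [0.6373, -0.0346, 0.2798]
orientation: [-132.1, 89.9, -42.1]
force: [0.5, -0.5, -4.9]
opening: 0.0245
j [ 14.4  22.9 -13.3   0.1 -53.8 -14.5] op 0.0245 F tool [ 4.9 -0.5 -0.5] M tool [-0.04 -0.07 -0.04] clk 21.275
tool y ang in key frame -175.4
[ 0.63733045 -0.03459071  0.27976622]
```

```bash
python3 -m inch '[0.002,0,0,0,0,0,0, 0,0,0,0,0,0,0]'; python3 -c "
from h import *
st();print(cur()[1])"
python3 -m inch '[0.002,0,0,0,0,0,0, 0,0,0,0,0,0,0]'; python3 -c "
from h import *
st();print(cur()[1])"
```

```text
clock: 21.52
tool_pos: [0.6375, -0.0345, 0.2799]
orientation: [-115.3, 89.8, -25.3]
force: [0.2, -0.0, -4.0]
opening: 0.0245
j [ 14.4  22.9 -13.3   0.2 -53.6 -14.5] op 0.0245 F tool [ 4.  -0.2  0. ] M tool [ 0.04 -0.06 -0.02] clk 21.525
tool y ang in key frame -175.3
[ 0.63748031 -0.03454147  0.27987362]
clock: 21.78
tool_pos: [0.6376, -0.0345, 0.2797]
orientation: [-109.6, 89.7, -19.5]
force: [-0.0, -0.9, -3.4]
opening: 0.0244
j [ 14.4  22.9 -13.4   0.2 -53.5 -14.5] op 0.0244 F tool [ 3.4  0.  -0.9] M tool [-0.03 -0.08  0.3 ] clk 21.775
tool y ang in key frame -175.3
[ 0.63764945 -0.03445839  0.27974204]
```

```bash
python3 -m inch '[0.004,0,0,0,0,0,0]'; python3 -c "
from h import *
st();print(cur()[1])"
```

```text
clock: 21.9
tool_pos: [0.638, -0.0344, 0.2789]
orientation: [-110.0, 89.6, -19.8]
force: [-16.5, 6.4, 38.7]
opening: 0.0246
j [ 14.5  22.9 -13.5   0.3 -53.3 -14.5] op 0.0246 F tool [-38.8  16.2   6.3] M tool [ 0.08 -1.9   6.29] clk 21.9
tool y ang in key frame -175.2
[ 0.63800128 -0.03440559  0.27889687]
```

The upward force jumped to 39 N at TCP z 0.279, the predicted seated height, so the shoulder is on the boss. Relax and release.

```bash
python3 -m inch '[-0.0005,0,0,0,0,0,0, 0,0,0,0,0,0,0]'; python3 -c "
from h import *
st();print(cur()[1])"
python3 -m inch '[0,0,0,0,0,0,0.04, 0,0,0,0,0,0,0.05, 0,0,0,0,0,0,0.05, 0,0,0,0,0,0,0.05]'; python3 -c "
from h import *
st();plan(np.array([.637,-.0347,.2796]),downR(180),1,0)"
```

```text
clock: 22.15
tool_pos: [0.6382, -0.0343, 0.2797]
orientation: [-103.4, 89.5, -13.2]
force: [-1.1, -0.9, -4.9]
opening: 0.0242
j [ 14.5  22.8 -13.4   0.3 -53.2 -14.5] op 0.0242 F tool [ 4.9  1.2 -0.9] M tool [ 0.04 -0.13  0.01] clk 22.15
tool y ang in key frame -175.2
[ 0.63824253 -0.03428404  0.27966251]
clock: 22.65
tool_pos: [0.6391, -0.0344, 0.2793]
orientation: [-104.8, 89.4, -14.6]
force: [-0.5, -0.2, 0.4]
opening: 0.0496
j [ 14.4  22.9 -13.4   0.4 -53.2 -14.5] op 0.0496 F tool [-0.4  0.5 -0.2] M tool [-0.03 -0.07 -0.06] clk 22.65
tool y ang in key frame -175.2
now [ 0.6391 -0.0344  0.2793] to [ 0.637  -0.0347  0.2796] dist 0.0021 in tool [-0.0003  0.0021 -0.0003] rot [ 0.17 -0.15  0.56] j [ 14.4  22.9 -13.4   0.4 -53.2 -14.5]
[-0.0003, 0.0021, -0.0003, 0.17, -0.15, 0.56, 0.0]
```

```bash
python3 -m inch '[-0.015,0.001,0,0,0,0.5,0.05, -0.03,0,0,0,0,0,0.06, -0.04,0,0,0,0,0,0.06, -0.05,0,0,0,0,0,0.06, -0.03,0,-0.05,0,0,0,0.06, 0,0,-0.06,0,0,0,0.06, 0,0,-0.06,0,0,0,0.06, 0,0,-0.05,0,0,0,0.06, 0,0,0,0,0,0,0.06]'; python3 - <<'E'
from h import *
st()
np.set_printoptions(precision=4,suppress=True)
t=snap("top"); s=snap("scene"); crop(t,200,165,330,250,6,"pics/tA.png");crop(s,310,215,470,335,5,"pics/sA.png")
cv2.imwrite("pics/tAf.png",t["color"][:,:,::-1])
for q,n in((t,"t"),(s,"s")):
    P=pts(q)
    k=(P[...,2]>.128)&(P[...,2]<.15)&(np.hypot(P[...,0]-.638,P[...,1]+.035)<.03); vv,uu=np.nonzero(k)
    print(n,k.sum(),P[k].mean(0),P[k].max(0),"ray",ray(q,uu.mean(),vv.mean(),.137))
    r=P.reshape(-1,3)-face; A=np.c_[r@ex,r@ey,r@ax]
    k=(np.hypot(A[:,0],A[:,1])<.05)&(A[:,2]>.036)&(A[:,2]<.08); B=A[k][:,:2]; w=np.linalg.svd(B-B.mean(0))[2][0]; print(k.sum(),"wing",np.degrees(np.arctan2(w[1],w[0])))
E
```

```text
clock: 23.78
tool_pos: [0.639, -0.2595, 0.4515]
orientation: [-149.5, 89.7, -59.1]
force: [-0.6, 0.5, -0.9]
opening: 0.0602
j [ -5.9  20.6   6.7   0.3 -75.9   6.2] op 0.0602 F tool [0.9 0.6 0.5] M tool [ 0.05 -0.23  0.01] clk 23.775
tool y ang in key frame -175.0<stdin>:9: RuntimeWarning: Mean of empty slice.
  ret = um.true_divide(
Traceback (most recent call last):
ValueError: zero-size array to reduction operation maximum which has no identity
```

View pics/tA.png

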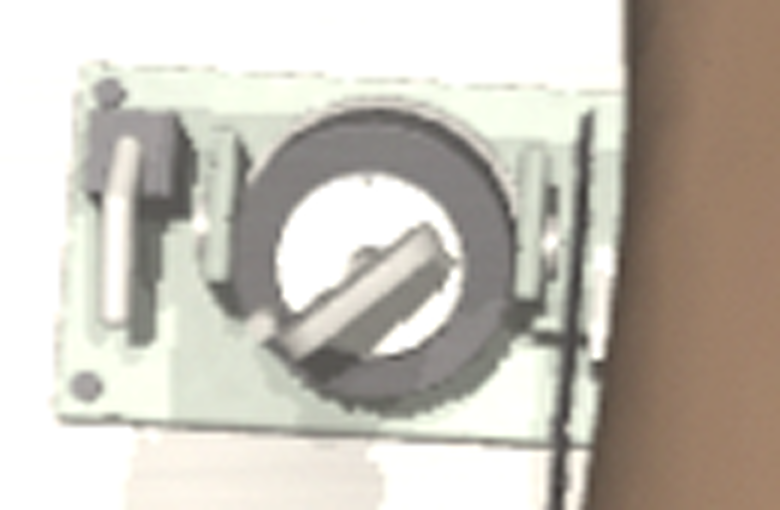

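View pics/sA.png

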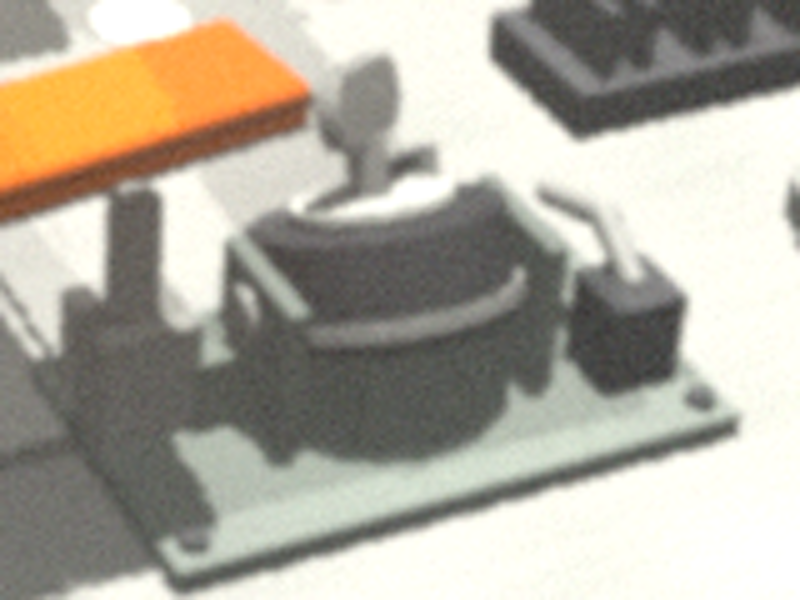

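View pics/tAf.png

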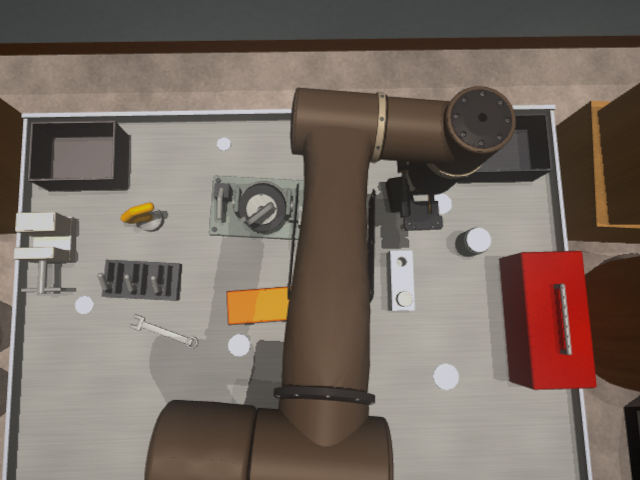

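Pin stands upright in the boss (scene crop (132,240)) and the pointer is still at the stop, but the arm hides the boss from above. I'll swing clear for a final two-view check.

```bash
python3 -m inch '[-0.01,0.03,-0.05,0,0,0,0.06, 0,0.03,-0.05,0,0,0,0.06, 0,0.03,-0.05,0,0,0,0.06, 0,0.03,-0.05,0,0,0,0.06, 0,0,0,0,0,0,0.06]'; python3 - <<'E'
from h import *
st()
np.set_printoptions(precision=4,suppress=True)
t=snap("top"); s=snap("scene"); crop(t,200,165,330,250,6,"pics/tB.png");crop(s,310,215,470,335,5,"pics/sB.png")
cv2.imwrite("pics/tBf.png",t["color"][:,:,::-1])
t0=load("top0.npz");d=cv2.absdiff(t["color"],t0["color"]).max(-1)
for q,n in((t,"t"),(s,"s")):
    P=pts(q)
    k=(P[...,2]>.126)&(P[...,2]<.15)&(np.hypot(P[...,0]-.638,P[...,1]+.035)<.03); vv,uu=np.nonzero(k)
    if k.sum(): print(n,k.sum(),P[k].mean(0),P[k].max(0),"ray",ray(q,uu.mean(),vv.mean(),.137))
    k=(P[...,2]>.085)&(P[...,2]<.105)&(np.hypot(P[...,0]-.638,P[...,1]+.035)<.03); print("  low part",k.sum(),P[k].mean(0) if k.sum() else "")
    r=P.reshape(-1,3)-face; A=np.c_[r@ex,r@ey,r@ax]
    k=(np.hypot(A[:,0],A[:,1])<.05)&(A[:,2]>.036)&(A[:,2]<.08); B=A[k][:,:2]; w=np.linalg.svd(B-B.mean(0))[2][0]; print(k.sum(),"wing",np.degrees(np.arctan2(w[1],w[0])))
E
```

```text
clock: 24.5
tool_pos: [0.5218, -0.4564, 0.4628]
orientation: [-135.6, 89.7, -44.5]
force: [0.6, 0.4, 0.4]
opening: 0.06
j [-25.1  20.6   8.2   0.1 -77.3  26.2] op 0.06 F tool [-0.4 -0.6  0.4] M tool [-0.01 -0.2  -0.15] clk 24.5
tool y ang in key frame -174.1
t 83 [ 0.6376 -0.0346  0.1343] [ 0.6502 -0.0239  0.14  ] ray [ 0.637  -0.0345  0.137 ]
  low part 12 [ 0.6298 -0.033   0.0951]
199 wing 130.37036595176622
s 93 [ 0.6455 -0.0387  0.1329] [ 0.656  -0.0244  0.1376] ray [ 0.6508 -0.0418  0.137 ]
  low part 84 [ 0.6506 -0.0421  0.0951]
259 wing -52.82076004094151
```

View pics/tBf.png

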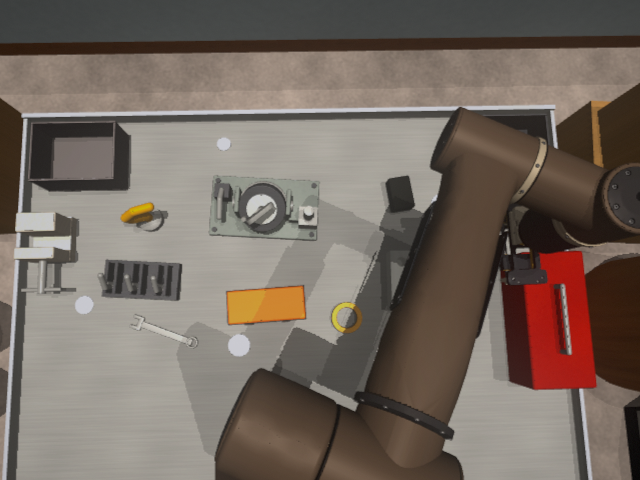

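View pics/sB.png

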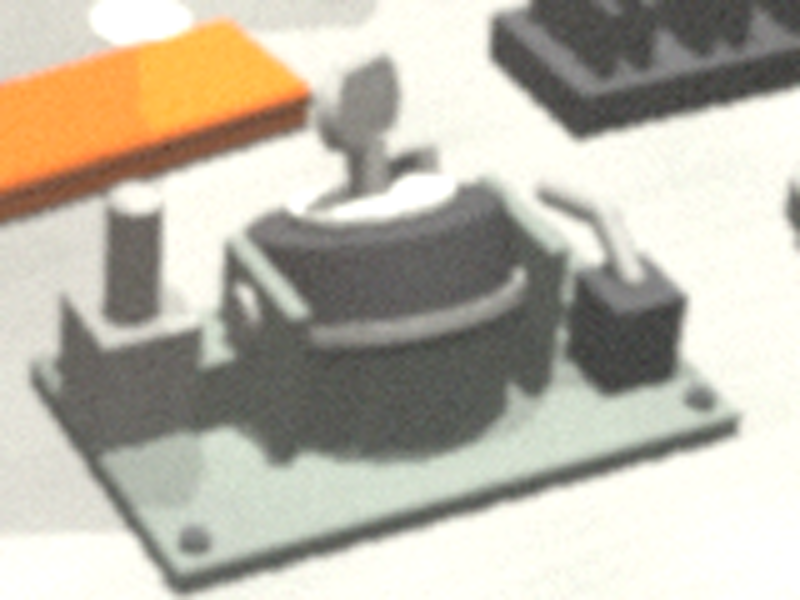

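The pin stands on the boss with its shoulder down and its top at about 0.134–0.140 m (0.137 expected), centred on the hole. The pointer is against the stop, and every bystander I can see is where it was. Handing in.

```bash
python3 -c "
from h import *
st(); print(ctrl.close_job())"
```

```text
j [-24.9  20.6   8.2   0.1 -77.3  26.1] op 0.06 F tool [-0.3  0.4  0.7] M tool [ 0.02 -0.17 -0.02] clk 24.6
tool y ang in key frame -174.0
the job is handed in; nothing more can be done
None
```

The key is wound up against the stop, and the lock pin is fully home and upright in the boss. I handed the job in at 24.6 s of the 69 s; it reports no verdict.

**Key:** I wound it in two grips, 146° and then about 60°. The turning moment rose from 0.24 to 0.76 N m at about the angle I had predicted for the stop. After release the wing stood at about 127–130° in the two views, against 129.6° predicted, and the pointer was beside the stop post. It had not moved by the last look.

**Pin:** It went down the hole without catching and met a firm 39 N at the seated height. That push was brief, and I relaxed it before opening the fingers. In the last top view its centre was at (0.637, −0.0345), within about 1 mm of the hole. Its top was at about 0.134–0.140 m, where 0.137 means the shoulder is down on the boss.

**Checks that disagreed or fell short:**
- **Camera offset:** the scene camera placed things about 5 mm away from the top camera. I trusted the top camera, and both grasps and the insertion fitted it.
- **Grip reading:** the fingers read 24 mm on the 26 mm pin grip, but the pin did not slip.
- **Bystanders:** the arm hid the rack, plug gauge and grease tin in the last top picture. They were in place in the picture before that. The other bystanders looked unmoved, but I judged all of this by eye and did not measure it.

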